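# Ready the telescopic discharge pick-up wand

### The arm

A 7-joint arm with a two-finger parallel gripper is mounted at the origin on the work surface. World frame = base frame: x ahead of the robot, y to its left, z up, the work surface at z = 0. Lengths are in mm, angles in rad, forces in N, time in s.
With the tool pointing down it reaches from about 400 to 875 mm from the base axis. Payload 4.4 kg.
Tool frame: the origin (TCP) lies on the centre line of the jaws, within the pads' length; the fingertips stand 8 mm ahead of it and the grasp point (between the pads) lies 11 mm behind it; x points along the fingers, z is the direction in which the jaws open and shut, and the axes are right-handed (so a half turn about x gives the same grasp; the last joint's range is limited). The gripper opens to 85 mm and grips with 20 to 120 N. Pads are 22 mm wide; open, the fingers measure 114 mm over their backs; the gripper's body (76 mm by 85 mm) begins 54 mm behind the grasp point. The pads swing forward as they close: fully open they stand 13 mm farther back than shut.
Start: joints at [1.208, 0.628, 0.038, 1.517, -0.027, 0.996, -0.02], TCP at [190.127, -621.586, 239.313] pointing down, gripper open.
Joint ranges: [-3.06, 3.06], [-0.37, 2.12], [-1.25, 1.32], [0.18, 2.47], [-1.1, 4.24], [0.23, 1.98], [-2.94, 2.94]. Speed limits (rad/s): [2.57, 2.57, 3.14, 3.14, 3.14, 3.14, 3.14].

### API

Orientations are given as [roll, pitch, yaw] about the fixed x, y, z axes, in that order (R = Rz(yaw) Ry(pitch) Rx(roll)).
In Python, from cell import ctrl, get_image, camera_params gives the robot as it stands. The module is installed in compiled form; this text tells all that it offers.
- The arm moves only by the shell command python3 -m handwheel 'ROWS'. ROWS is text: rows parted by semicolons, each of 7 numbers parted by spaces: the opening, from -1 (shut) to 1 (fully open), then the shift along the tool's x, y, z in mm, then the turn, a rotation vector about the tool's x, y, z in rad. In form: grip x y z wx wy wz; .... A call has 1 to 10 rows; each row shifts and turns the pose as measured when the row begins, along the tool's axes as they then stand; what a row does not reach is not made up. A row lasts 1/10 s, in which the tool goes at most 50 mm and 8.59 degrees, less where a joint would pass 70% of its speed; a pose out of reach is approached as far as the arm can. A call with a gripper value outside its range is refused whole. The fingers move at their own pace and stop on an object; the grip force is fixed at half the most. Time passes only in rows, so rows that do not move let the fingers close. It gives the time, the measured TCP pose, the force and the opening at its end, in the units of the state.
- ctrl.read_state(): the state, without advancing time (a new reading comes with each control period).
- get_image(name): name is "scene" or "top" or "wrist"; returns the picture (400x640x3 uint8, blue, green, red); there is no depth.
- camera_params(name): a dict with "fx", "fy", "cx", "cy" (pixels), "eye" and "orientation" of the camera in the world. Camera axes: x right, y up, looking along -z (the intrinsics and any distortion apply to the point x, -y, -z); pixel columns grow to the right and rows downward; lengths in mm; the calibration is good to about 2 mm. A picture is of the moment at which its call begins: read the wrist's pose just before it. camera_params takes no time and is no camera call; for the wrist camera it gives the pose at the moment of the call.
- ctrl.finish_job(): hands the job in, once; it reports no verdict.
The state is a dict: "clock": time; "qpos": joint angles; "qd": joint speeds; "tau": joint torques, N m; "eef_pos": TCP position; "tool_rot": TCP orientation; "force": force on the tool from outside, world axes, zero at the start; "torque": the same for the moment, N m; "width": finger opening in mm.
Only numpy, scipy, OpenCV 4.12 (cv2) and the standard library are available. Lean on these libraries where they do the work, as an engineer would, in place of code of your own. Each camera call takes 0.05 s, during which the arm holds its last target.

### The job

Set the pick-up wand, mast still in, down in the bench cradle with its plate out past the taller front posts, pointing away from the robot, and let go of it; then take it by the plate and draw the sprung mast out fully, until it comes up against its stop. Work gently, without yanking the wand against the cradle, and leave the wand seated there with the mast fully out and the other things on the desk as they were.

Things in the scene. Friction and masses are not known exactly. Their poses are not given: they have to be found in the camera images.
- wand: Loose grey box-shaped handle (about 0.4 kg with mast), lying flat; origin on its underside, x along it to the plate, z up. Housing 140 long (x -65 to +75), 36 wide, 32 high. Cross shoulder 66 wide, as high as the housing, x +42 to +50. From the front end comes the mast, a metal rod 10 thick, axis 12 above the underside, with an upright metal plate on its end. (mm)
- wand_mid (a point): Centre of the wand's housing where it is gripped across its 36 mm width: 16 mm above the wand's origin, same axes. About 40 mm of housing either side of this point along x is clear of the shoulder and of the cradle's posts.
- plate_mid (a point): Centre of the plate on the mast: 10 thick (x), 48 wide (y), 54 high (z). It is 28 above the wand's underside and 123 + the mast's value ahead of wand_mid. Plate top is 23 above the housing top; the rod's top is 11 below the plate's centre, so 38 of plate above the rod can be pinched front-to-back. With the mast in, 43 are free between plate and housing. (mm)
- mast (a joint): How far the mast is drawn out, m: 0 in; starts 0 to 0.012. The stop is not marked and must be felt: it lies somewhere between 0.045 and 0.095. A return spring and a brake resist: pulling out takes about 8.5 N at first, rising to 11.5 N just before the stop, where it rises sharply. The brake holds it where it is left. Pulling on a wand that is not braced just drags it along.
- cradle: Grey cradle screwed to the desk; origin on the desk under its middle, x to its front (away from the robot), where the plate must stick out. Base 160 x 110 x 12. A rib 30 wide, top 40 above the desk, x -74 to +66, carries the housing (wand_mid then 56 above the desk). Posts either side, 44 apart: front x +50 to +62, 68 high; rear x -70 to -56, 52 high. (mm)
- brace (a point): Point on the cradle's rib top, over its origin, between front and rear posts. The housing passes between the posts, its cross shoulder does not: it goes behind the front posts, which brace it against the pull. With the shoulder against them wand_mid is 16 mm above this point; the wand may be set down up to 20 mm further back and then slides forward when pulled.
- attenuator: Bystander: small metal block 50 x 30 x 26 mm with a connector each end, 74 mm long overall, standing between the two work places.
- mouse: Bystander: white computer mouse, 100 x 58 x 32 mm.
- meter: Bystander: black hand meter, 165 x 78 x 42 mm, lying flat.
- mug: Bystander: white mug, 80 mm diameter, 90 mm high.
- driver: Bystander: screwdriver lying on the desk.
- weight_block: Bystander: brass weight with a knob, 48 mm diameter, 54 mm high.
Mind the look-alikes: they are no part of the job. Several things have the shape of the wand; the one meant has the colours described above.

How it is judged:
By the outcome, as a careful person would: the job done as asked, in the order asked, and still so for the second after the job is handed in, with the robot touching nothing.
It also fails if it takes over 58 s, if anything falls off the work surface, if the arm or the gripper's body presses on something with over 40 N, if the wrist force passes 120 N, or if a joint passes its speed limit or range.

## Working session

There is one attempt and no reset: what is moved stays moved. The work goes in short steps, Python scripts to look and compute and a shell command to move; the robot and the scene stay as the last step left them, time stands still between calls to the robot, and variables do not carry over. Pictures are saved under pics/ and viewed, and the job is handed in when it is done.

```bash
mkdir -p pics; ls; cat > look.py <<'E'
import cv2,sys,json,numpy as np
from cell import ctrl,get_image,camera_params
for n in sys.argv[2:]:
    p=camera_params(n); im=get_image(n); cv2.imwrite(f'pics/{sys.argv[1]}_{n}.png',im)
    print(n,{k:(np.round(v,4).tolist() if not isinstance(v,str) else v) for k,v in p.items()})
s=ctrl.read_state(); print(s)
E
python3 look.py a scene top wrist
```

```text
pics
scene {'fx': 507.4261, 'fy': 507.4261, 'cx': 322.2683, 'cy': 196.9321, 'eye': [1414.054, -250.127, 1418.4066], 'orientation': [0.6252, 0.0141, 1.156]}
top {'fx': 361.6343, 'fy': 361.6343, 'cx': 318.0239, 'cy': 200.6153, 'eye': [293.055, 112.3382, 1466.7947], 'orientation': [0.1721, 0.0029, -1.5642]}
wrist {'fx': 277.0002, 'fy': 277.0002, 'cx': 320.9441, 'cy': 204.815, 'eye': [264.0307, -599.2283, 373.9152], 'orientation': [-0.3024, 0.0023, -1.2751]}
{'clock': 0.15, 'qpos': array([ 1.20820108,  0.62912239,  0.03843785,  1.51812798, -0.0270256 ,
        0.99631104, -0.02002855]), 'qd': array([-9.67823159e-05, -4.43191769e-03,  2.16068104e-05, -4.78856663e-03,
        6.99247414e-04,  1.12412539e-03, -1.50132807e-03]), 'tau': array([ 2.25832679e-03, -5.63798225e+01,  1.22812998e+00, -1.93651378e+01,
        1.11544499e-02,  7.34791334e-03, -1.16010318e-05]), 'eef_pos': array([ 190.00675549, -621.12665628,  238.61074518]), 'tool_rot': array([3.12680599, 1.5693443 , 1.85277119]), 'force': array([ 0.40060104,  0.58740301, -0.56521391]), 'torque': array([ 0.00451864, -0.00861665, -0.04248747]), 'width': 85.54437331244816}
```

View pics/a_scene.png

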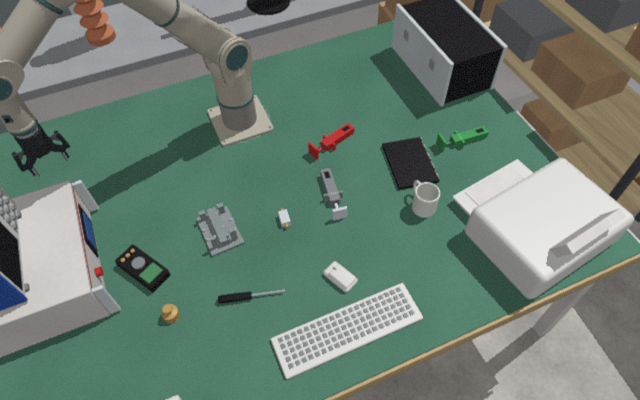

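View pics/a_top.png

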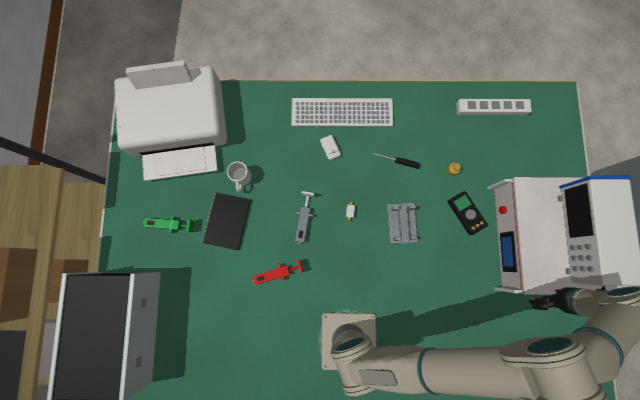

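View pics/a_wrist.png

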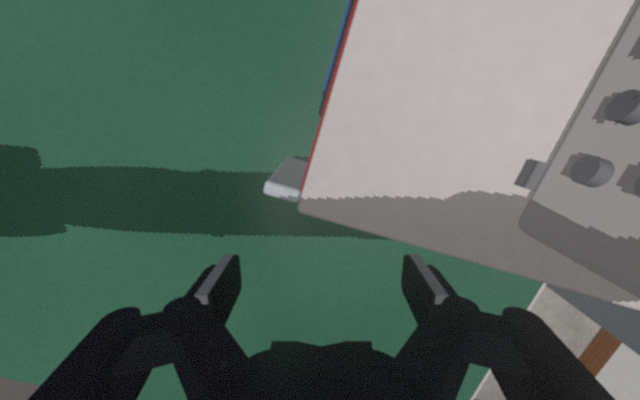

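Wand look-alikes in the top view: grey (304,218), red (278,272), green (168,224). The grey one with the metal plate matches the description, so I'll check it in a close crop.

```bash
cat > h.py <<'E'
import numpy as np,cv2
from scipy.spatial.transform import Rotation as R
from cell import camera_params
def cam(n):
    p=camera_params(n); return p,R.from_euler('xyz',p['orientation']).as_matrix(),np.array(p['eye'])
def ray(n,u,v,c=None):
    p,M,e=c or cam(n); d=M@np.array([(u-p['cx'])/p['fx'],-(v-p['cy'])/p['fy'],-1.]); return e,d
def onz(n,u,v,z,c=None):
    e,d=ray(n,u,v,c); return e+d*(z-e[2])/d[2]
def proj(n,P,c=None):
    p,M,e=c or cam(n); q=M.T@(np.array(P,float)-e); return np.array([p['cx']+p['fx']*q[0]/-q[2],p['cy']+p['fy']*q[1]/q[2]])
E
python3 - <<'E'
import cv2,numpy as np
t=cv2.imread('pics/a_top.png');s=cv2.imread('pics/a_scene.png')
a=cv2.resize(t[180:255,270:430],None,fx=5,fy=5,interpolation=cv2.INTER_CUBIC)
cv2.imwrite('pics/b1.png',a)
b=cv2.resize(s[155:260,190:360],None,fx=4.7,fy=4.7,interpolation=cv2.INTER_CUBIC);cv2.imwrite('pics/b2.png',b)
E
```

```text
(no output)
```

View pics/b1.png

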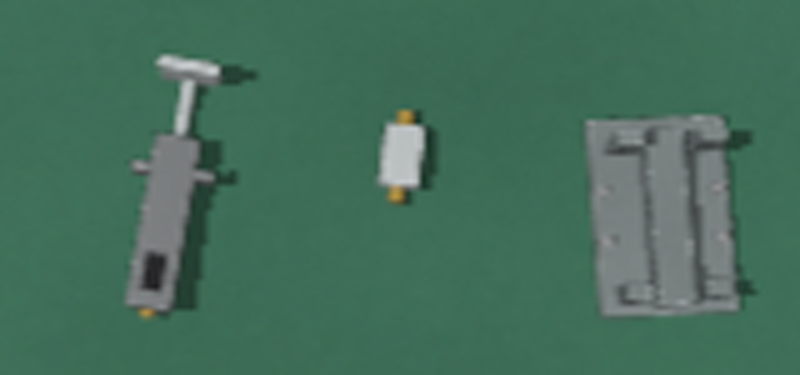

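View pics/b2.png

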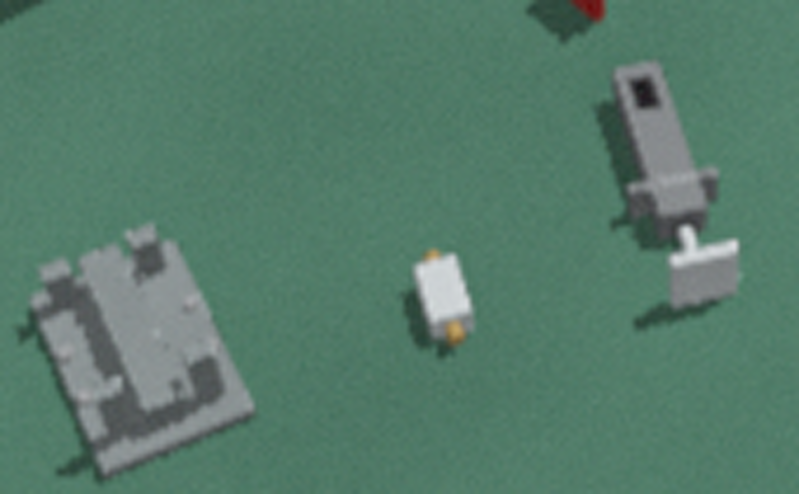

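The crops show the grey wand: housing top about (157,135)–(172,309) in b1, with the metal plate at (188,68). The cradle is at (587–740,117–315) and the attenuator at (402,155). Now to turn these into positions.

```bash
python3 - <<'E'
from h import *
f=lambda u,v:(270+(u+.5)/5-.5,180+(v+.5)/5-.5)
c=cam('top')
def P(u,v,z): return onz('top',*f(u,v),z,c)[:2]
w=np.array([P(157,135,32),P(200,137,32),P(172,309,32),P(127,305,32)])
print('wand',w.round(1).tolist()); F=w[:2].mean(0);B=w[2:].mean(0);d=F-B;print('len',np.linalg.norm(d),'yaw',np.arctan2(d[1],d[0]),'wid',np.linalg.norm(w[0]-w[1]))
x=d/np.linalg.norm(d);print('mid',(F+B)/2-5*x)
print('plate top',P(188,66,55), 'dist',np.linalg.norm(P(188,66,55)-((F+B)/2-5*x)))
k=np.array([P(587,122,12),P(725,117,12),P(740,308,12),P(603,315,12)])
print('cr',k.round(1).tolist());F=k[:2].mean(0);B=k[2:].mean(0);d=F-B;print('len',np.linalg.norm(d),'yaw',np.arctan2(d[1],d[0]),'mid',k.mean(0))
print('att',P(402,155,26))
# scene check
c=cam('scene');g=lambda u,v:(190+(u+.5)/4.7-.5,155+(v+.5)/4.7-.5)
Q=lambda u,v,z:onz('scene',*g(u,v),z,c)[:2]
print('sc wand rear',Q(614,70,32),Q(660,63,32),'front',Q(655,212,32),Q(707,210,32))
print('sc cr',Q(103,465,12),Q(254,408,12),'plate',Q(704,252,55))
E
```

```text
wand [[517.5, 186.3], [516.1, 151.7], [378.5, 172.4], [381.4, 208.0]]
len 138.5037075816066 yaw -0.1535985957540502 wid 34.58549841018613
mid [443.45118966 180.37023672]
plate top [569.64025249 161.25346173] dist 127.62887864349283
cr [[533.5, -163.0], [538.4, -275.5], [383.4, -281.4], [377.1, -171.7]]
len 155.8554561396454 yaw 0.04705945816193623 mid [ 458.11587299 -222.87920272]
att [503.40310405 -10.81721761]
sc wand rear [378.72015177 176.76249145] [386.78741756 210.77486677] front [510.0403365  151.25523879] [523.74763959 185.80831886]
sc cr [ 534.77590539 -268.76067657] [ 534.24019249 -161.21012485] plate [570.12740912 161.58164539]
```

```bash
cat > go.py <<'E'
# usage: go.py x y z yaw(of wand axis) : prints tool-frame shift at current orientation, and turn
import sys
from h import *
from cell import ctrl
x,y,z,yaw=map(float,sys.argv[1:5])
s=ctrl.read_state();M=R.from_euler('xyz',s['tool_rot']).as_matrix()
zt=np.array([-np.sin(yaw),np.cos(yaw),0])
if zt@M[:,2]<0: zt=-zt
T=np.array([[0,0,-1.],np.cross(zt,[0,0,-1.]),zt]).T
d=np.array([x,y,z])-s['eef_pos']
print('clk',round(s['clock'],2),'q',s['qpos'].round(2).tolist(),'F',s['force'].round(1).tolist(),'w',round(s['width'],1))
print('pos',s['eef_pos'].round(1).tolist(),'toolx',M[:,0].round(3).tolist(),'toolz',M[:,2].round(3).tolist())
print('shift now-axes',(M.T@d).round(1).tolist(),'shift after-turn',(T.T@d).round(1).tolist(),'turn',R.from_matrix(M.T@T).as_rotvec().round(3).tolist())
E
python3 go.py 420 -225 260 0.047
```

```text
clk 0.15 q [1.21, 0.63, 0.04, 1.52, -0.03, 1.0, -0.02] F [0.4, 0.6, -0.6] w 85.5
pos [190.0, -621.1, 238.6] toolx [-0.0, 0.001, -1.0] toolz [0.292, -0.956, -0.001]
shift now-axes [-20.9, 335.8, -311.6] shift after-turn [-21.4, 248.4, -384.9] turn [0.25, -0.001, 0.0]
```

```bash
python3 -m handwheel '1 -2 33 -32 0.025 0 0;1 -2 33 -32 0.025 0 0;1 -2 32 -33 0.025 0 0;1 -2 31 -34 0.025 0 0;1 -2 30 -35 0.025 0 0;1 -2 29 -36 0.025 0 0;1 -2 28 -37 0.025 0 0;1 -2 27 -37 0.025 0 0;1 -2 26 -38 0.025 0 0;1 -2 25 -38 0.025 0 0'; python3 go.py 420 -225 260 0.047
```

```text
clock: 1.15
eef_pos: [420.2, -213.5, 255.1]
tool_rot: [-1.514, 1.566, -3.064]
force: [1.5, -0.5, -0.3]
width: 85.2
clk 1.15 q [0.36, 0.36, 0.07, 1.98, -0.03, 0.81, -1.11] F [1.5, -0.5, -0.3] w 85.2
pos [420.2, -213.5, 255.1] toolx [-0.005, -0.0, -1.0] toolz [0.022, -1.0, 0.0]
shift now-axes [-4.9, -0.4, 11.5] shift after-turn [-4.9, -0.7, 11.5] turn [-0.025, 0.0, 0.005]
```

```bash
python3 -m handwheel '1 -5 0 11 -0.025 0 0.005;1 0 0 0 0 0 0;1 0 0 0 0 0 0'; python3 look.py c wrist top
```

```text
clock: 1.45
eef_pos: [425.2, -214.8, 260.0]
tool_rot: [2.611, 1.566, 1.103]
force: [0.1, -0.1, 0.1]
width: 85.1
wrist {'fx': 277.0002, 'fy': 277.0002, 'cx': 320.9441, 'cy': 204.815, 'eye': [502.1292, -210.7874, 395.6051], 'orientation': [-0.3003, 0.0046, -1.5085]}
top {'fx': 361.6343, 'fy': 361.6343, 'cx': 318.0239, 'cy': 200.6153, 'eye': [293.055, 112.3382, 1466.7947], 'orientation': [0.1721, 0.0029, -1.5642]}
{'clock': 1.55, 'qpos': array([ 0.37184069,  0.35522361,  0.05731478,  1.96047384, -0.03197392,
        0.82646838, -1.06221528]), 'qd': array([1.05327473e-02, 1.00234297e-03, 6.32684617e-03, 1.04811252e-03,
       5.35092860e-05, 6.82610459e-04, 2.68089628e-03]), 'tau': array([-5.94278220e-01, -3.87975132e+01,  5.16603626e-01, -1.70562565e+01,
       -5.02514723e-02, -6.82450191e-03, -6.14634570e-03]), 'eef_pos': array([ 424.59165603, -216.08380881,  259.97595428]), 'tool_rot': array([2.59430907, 1.56719789, 1.08484856]), 'force': array([-0.45848339, -1.03819686,  0.58453258]), 'torque': array([-0.05838456, -0.00548486, -0.00114915]), 'width': 85.3010341201889}
```

View pics/c_wrist.png

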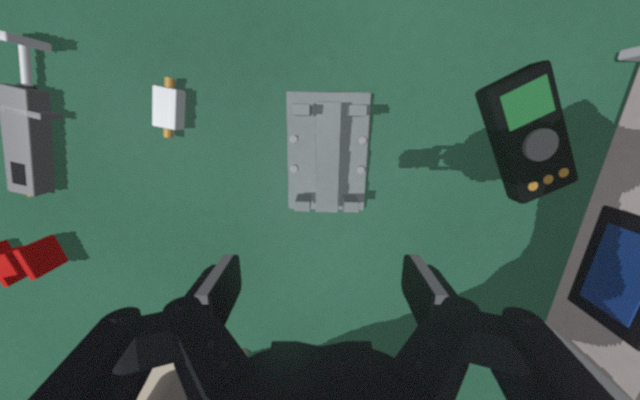

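The wrist picture shows the cradle at (288–371, 92–212) and the grey wand at the left edge. I'll zoom in on the cradle.

```bash
python3 - <<'E'
import cv2
s=cv2.imread('pics/c_wrist.png');cv2.imwrite('pics/c1.png',cv2.resize(s[82:222,270:390],None,fx=4,fy=4,interpolation=cv2.INTER_CUBIC))
E
```

```text
(no output)
```

View pics/c1.png

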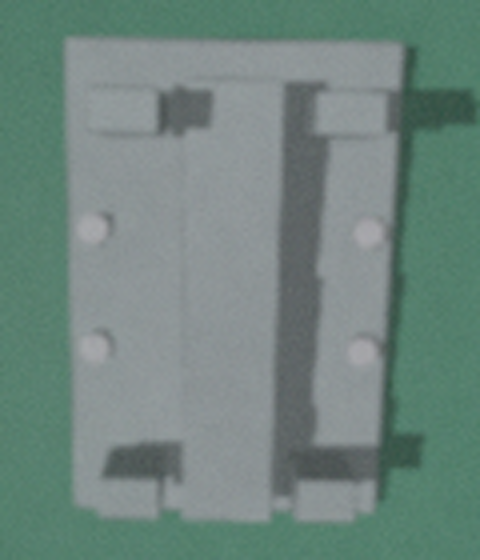

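```bash
cat > m1.py <<'E'
from h import *
p={'fx':277.0002,'fy':277.0002,'cx':320.9441,'cy':204.815}
e=np.array([502.1292,-210.7874,395.6051]);M=R.from_euler('xyz',[-0.3003,0.0046,-1.5085]).as_matrix();c=(p,M,e)
P=lambda u,v,z:onz('wrist',270+(u+.5)/4-.5,82+(v+.5)/4-.5,z,c)[:2].round(1)
b=np.array([P(66,38,12),P(405,43,12),P(376,507,12),P(76,505,12)]);print('base',b.tolist(),b.mean(0))
d=b[:2].mean(0)-b[2:].mean(0);print(np.arctan2(d[1],d[0]),np.linalg.norm(d))
r=np.array([P(187,82,40),P(283,83,40),P(270,520,40),P(180,520,40)]);print('rib',r.tolist())
d=r[:2].mean(0)-r[2:].mean(0);print(np.arctan2(d[1],d[0]),np.linalg.norm(d),r.mean(0))
f=np.array([P(158,90,68),P(158,132,68),P(316,92,68),P(316,135,68)]);print('front inner',f.tolist(),f.mean(0))
g=np.array([P(158,480,52),P(297,481,52)]);print('rear inner',g.tolist(),g.mean(0))
d=f.mean(0)-g.mean(0);print(np.arctan2(d[1],d[0]))
E
python3 m1.py; python3 go.py 420 140 200 -0.154
```

```text
base [[533.5, -162.2], [538.7, -271.1], [382.0, -278.7], [375.8, -169.8]] [ 457.5  -220.45]
0.04830844164107528 157.38360778683406
rib [[521.1, -202.4], [522.6, -231.3], [383.9, -238.5], [381.9, -208.1]]
0.04638627714893141 139.099622573176 [ 452.375 -220.075]
front inner [[517.0, -195.2], [505.9, -195.7], [519.2, -239.1], [507.9, -240.1]] [ 512.5   -217.525]
rear inner [[399.2, -200.3], [401.7, -245.2]] [ 400.45 -222.75]
0.046597213486048665
clk 1.55 q [0.37, 0.36, 0.06, 1.96, -0.03, 0.83, -1.06] F [-0.5, -1.0, 0.6] w 85.3
pos [424.6, -216.1, 260.0] toolx [0.002, 0.003, -1.0] toolz [0.061, -0.998, -0.003]
shift now-axes [61.1, 17.1, -355.5] shift after-turn [60.0, -59.2, -351.2] turn [0.215, -0.003, -0.002]
```

```bash
python3 -m handwheel '1 0 0 -44 0.03 0 0;1 0 -2 -44 0.03 0 0;1 0 -4 -44 0.03 0 0;1 0 -6 -44 0.03 0 0;1 0 -8 -44 0.03 0 0;1 0 -10 -44 0.03 0 0;1 0 -12 -40 0.03 0 0;1 0 -12 -35 0.005 0 0;1 0 -5 -20 0 0 0;1 0 0 0 0 0 0'; python3 go.py 410 170 240 -0.154;  python3 look.py d wrist
```

```text
clock: 2.55
eef_pos: [387.3, 148.1, 258.5]
tool_rot: [1.643, 1.569, -0.127]
force: [0.3, 0.1, 0.1]
width: 85.5
clk 2.55 q [-0.42, 0.27, -0.02, 2.11, 0.01, 0.77, -2.22] F [0.3, 0.1, 0.1] w 85.5
pos [387.3, 148.1, 258.5] toolx [0.002, -0.0, -1.0] toolz [-0.198, -0.98, -0.0]
shift now-axes [18.6, 17.9, -25.9] shift after-turn [18.5, 19.1, -25.1] turn [-0.045, -0.0, -0.002]
wrist {'fx': 277.0002, 'fy': 277.0002, 'cx': 320.9441, 'cy': 204.815, 'eye': [462.7911, 132.7483, 394.1078], 'orientation': [-0.3006, 0.0012, -1.771]}
{'clock': 2.6, 'qpos': array([-0.41422282,  0.26712244, -0.02112584,  2.10734118,  0.01088032,
        0.76631316, -2.2140916 ]), 'qd': array([ 0.03664756, -0.00605973,  0.03164983,  0.01494523,  0.0081021 ,
        0.00440314,  0.01955917]), 'tau': array([ -0.95453069, -32.52055407,  -0.26685091, -16.40549183,
        -0.0558854 ,  -0.08273806,  -0.12290063]), 'eef_pos': array([387.20336322, 146.45141208, 258.40475688]), 'tool_rot': array([ 1.06506643,  1.56863017, -0.70659234]), 'force': array([ 0.27351715,  0.19121561, -0.4095494 ]), 'torque': array([-0.03021159,  0.01930509,  0.04214657]), 'width': 85.72333535216826}
```

View pics/d_wrist.png

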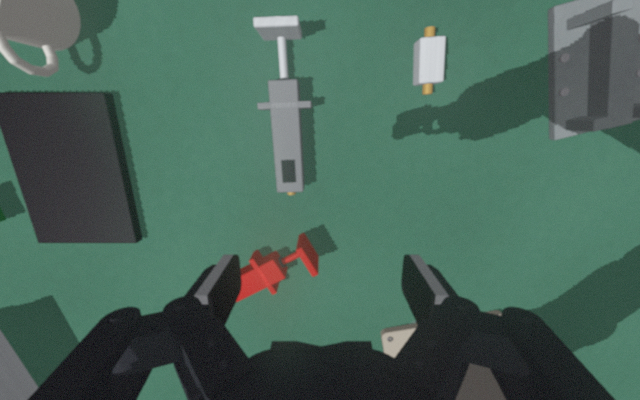

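The wand is in view, housing top about (269–303, 80–192) and plate (276,22). Zooming in to measure it.

```bash
python3 - <<'E'
import cv2
s=cv2.imread('pics/d_wrist.png');cv2.imwrite('pics/d1.png',cv2.resize(s[70:200,250:320],None,fx=4,fy=4,interpolation=cv2.INTER_CUBIC))
E
```

```text
(no output)
```

View pics/d1.png

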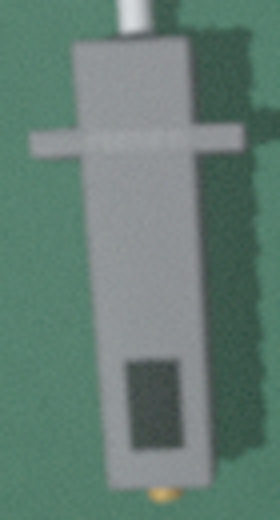

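```bash
python3 - <<'E'
from h import *
p={'fx':277.0002,'fy':277.0002,'cx':320.9441,'cy':204.815}
e=np.array([462.7911,132.7483,394.1078]);M=R.from_euler('xyz',[-0.3006,0.0012,-1.771]).as_matrix();c=(p,M,e)
P=lambda u,v,z:onz('wrist',250+(u+.5)/4-.5,70+(v+.5)/4-.5,z,c)[:2].round(1)
w=np.array([P(73,40,32),P(188,38,32),P(211,486,32),P(108,487,32)]);print(w.tolist())
F=w[:2].mean(0);B=w[2:].mean(0);d=F-B;x=d/np.linalg.norm(d);print('len',np.linalg.norm(d),'wid',np.linalg.norm(w[0]-w[1]),np.linalg.norm(w[2]-w[3]),'yaw',np.arctan2(d[1],d[0]),'mid',(F+B)/2-5*x)
s=np.array([P(30,130,32),P(245,125,32),P(245,150,32),P(30,157,32)]);d=s[1]-s[0];print('shoulder',s.mean(0),np.linalg.norm(d),np.arctan2(d[1],d[0])+np.pi/2,'mid',s.mean(0)-46*x)
q=onz('wrist',276,18,55,c)[:2];print('plate top',q)
E
```

```text
[[519.7, 186.7], [513.4, 152.7], [376.8, 176.2], [383.3, 210.3]]
len 138.51661452692233 wid 34.57875070039403 34.71397413146472 yaw -0.1708456070590111 mid [443.37279324 182.32507853]
shoulder [488.275 174.45 ] 65.94619018563544 -0.17836157088449744 mid [442.94469777 182.27072247]
plate top [572.53529033 159.51688546]
```

```bash
python3 go.py 451 180.5 110 -0.172
```

```text
clk 2.6 q [-0.41, 0.27, -0.02, 2.11, 0.01, 0.77, -2.21] F [0.3, 0.2, -0.4] w 85.7
pos [387.2, 146.5, 258.4] toolx [0.002, -0.001, -1.0] toolz [-0.2, -0.98, 0.001]
shift now-axes [148.5, 55.4, -46.2] shift after-turn [148.4, 57.0, -44.5] turn [-0.029, 0.001, -0.002]
```

```bash
python3 -m handwheel '1 30 11 -9 -0.03 0 0;1 30 11 -9 0 0 0;1 30 11 -9 0 0 0;1 30 11 -9 0 0 0;1 28 11 -9 0 0 0;1 0 0 0 0 0 0'; python3 go.py 451 180.5 14 -0.172;python3 look.py e wrist
```

```text
clock: 3.2
eef_pos: [456.4, 167.5, 106.4]
tool_rot: [0.936, 1.562, -0.826]
force: [-0.5, -0.2, 0.4]
width: 85.2
clk 3.2 q [-0.41, 0.61, -0.01, 2.09, 0.03, 0.44, -2.21] F [-0.5, -0.2, 0.4] w 85.2
pos [456.4, 167.5, 106.4] toolx [0.006, -0.007, -1.0] toolz [-0.19, -0.982, 0.005]
shift now-axes [92.3, -8.5, -12.2] shift after-turn [92.4, -7.6, -11.9] turn [-0.019, 0.005, -0.007]
wrist {'fx': 277.0002, 'fy': 277.0002, 'cx': 320.9441, 'cy': 204.815, 'eye': [531.4919, 153.5519, 242.4037], 'orientation': [-0.2955, -0.0043, -1.763]}
{'clock': 3.25, 'qpos': array([-0.40874397,  0.60832132, -0.00892281,  2.08984223,  0.03312499,
        0.44045877, -2.20857276]), 'qd': array([-0.00805929, -0.06581292, -0.00467852,  0.01230233, -0.00252705,
        0.02343229, -0.00301879]), 'tau': array([-1.04563873e+00, -4.42141521e+01, -1.76590034e-01, -1.05025166e+01,
       -5.30810282e-02, -3.22169289e-01, -4.22833313e-03]), 'eef_pos': array([455.97371492, 166.80652715, 107.8729341 ]), 'tool_rot': array([ 0.94873004,  1.56122385, -0.8138419 ]), 'force': array([ 0.0602453 , -0.89722726, -0.02996837]), 'torque': array([-0.04488992,  0.01347324, -0.01317512]), 'width': 85.24715392965251}
```

View pics/e_wrist.png

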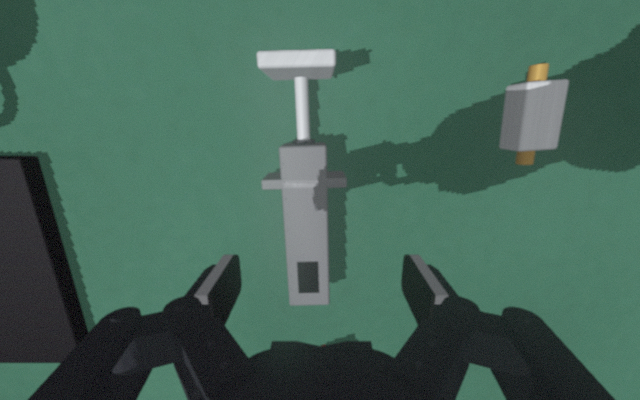

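```bash
python3 -m handwheel '1 12 -4 -7 -0.019 0.005 -0.006;1 15 -4 -6 0 0 0;1 12 0 0 0 0 0;1 0 0 0 0 0 0'; python3 go.py 451 180.5 14 -0.172
```

```text
clock: 3.65
eef_pos: [451.1, 178.3, 70.8]
tool_rot: [1.797, 1.566, 0.051]
force: [-0.1, 0.2, 0.2]
width: 85.4
clk 3.65 q [-0.43, 0.68, -0.02, 2.11, 0.03, 0.35, -2.22] F [-0.1, 0.2, 0.2] w 85.4
pos [451.1, 178.3, 70.8] toolx [0.005, 0.0, -1.0] toolz [-0.175, -0.985, -0.001]
shift now-axes [56.8, -0.8, -2.1] shift after-turn [56.8, -0.5, -2.2] turn [-0.003, -0.001, -0.005]
```

```bash
python3 -m handwheel '1 18 0 -2 0 0 -0.005;1 18 0 0 0 0 0;1 14 0 0 0 0 0;1 0 0 0 0 0 0'; python3 go.py 451 180.5 14 -0.172
```

```text
clock: 4.05
eef_pos: [453.5, 179.7, 22.8]
tool_rot: [2.258, 1.565, 0.512]
force: [-0.1, 0.7, 0.3]
width: 85.5
clk 4.05 q [-0.42, 0.78, -0.02, 2.12, 0.04, 0.24, -2.23] F [-0.1, 0.7, 0.3] w 85.5
pos [453.5, 179.7, 22.8] toolx [0.005, 0.003, -1.0] toolz [-0.175, -0.985, -0.004]
shift now-axes [8.8, -2.6, -0.3] shift after-turn [8.8, -2.6, -0.3] turn [-0.004, -0.004, -0.005]
```

```bash
python3 -m handwheel '1 0 -2 0 -0.004 -0.004 -0.06;1 4 0 0 0 0 0;1 5 0 0 0 0 0;1 1 0 0 0 0 0'; python3 go.py 451 180.5 14 -0.172
```

```text
clock: 4.45
eef_pos: [451.8, 179.9, 15.4]
tool_rot: [-1.602, 1.519, 2.938]
force: [0.7, 0.0, 0.7]
width: 85.4
clk 4.45 q [-0.38, 0.8, -0.06, 2.08, 0.04, 0.31, -2.2] F [0.7, 0.0, 0.7] w 85.4
pos [451.8, 179.9, 15.4] toolx [-0.051, 0.011, -0.999] toolz [-0.171, -0.985, -0.002]
shift now-axes [1.4, -0.8, -0.5] shift after-turn [1.4, -0.9, -0.5] turn [0.0, -0.002, 0.052]
```

```bash
python3 -m handwheel '-1 0 0 0 0 0 0;-1 0 0 0 0 0 0;-1 0 0 0 0 0 0;-1 0 0 0 0 0 0;-1 0 0 0 0 0 0;-1 0 0 0 0 0 0;-1 0 0 0 0 0 0;-1 0 0 0 0 0 0'; python3 go.py 451 180.5 14 -0.172
```

```text
clock: 5.25
eef_pos: [450.9, 180.4, 16.1]
tool_rot: [-1.599, 1.52, 2.943]
force: [0.6, -0.4, -0.5]
width: 34.8
clk 5.25 q [-0.38, 0.8, -0.06, 2.08, 0.04, 0.31, -2.2] F [0.6, -0.4, -0.5] w 34.8
pos [450.9, 180.4, 16.1] toolx [-0.05, 0.01, -0.999] toolz [-0.169, -0.986, -0.001]
shift now-axes [2.1, 0.1, -0.1] shift after-turn [2.1, 0.0, -0.1] turn [0.002, -0.001, 0.051]
```

```bash
python3 -m handwheel '-1 -10 0 0 0 0 0;-1 -20 0 0 0 0 0;-1 -30 0 0 0 0 0;-1 -30 0 0 0 0 0;-1 -25 0 0 0 0 0;-1 0 0 0 0 0 0'; python3 go.py 455 -220 130 0.047; python3 look.py f wrist
```

```text
clock: 5.85
eef_pos: [453.6, 177.7, 134.5]
tool_rot: [-1.511, 1.513, 3.031]
force: [1.3, 0.9, -5.0]
width: 34.7
clk 5.85 q [-0.36, 0.58, -0.08, 2.02, 0.03, 0.59, -2.19] F [1.3, 0.9, -5.0] w 34.7
pos [453.6, 177.7, 134.5] toolx [-0.058, 0.006, -0.998] toolz [-0.169, -0.986, 0.003]
shift now-axes [1.8, 68.8, 391.7] shift after-turn [4.5, -17.3, 397.3] turn [-0.217, -0.003, 0.058]
wrist {'fx': 277.0002, 'fy': 277.0002, 'cx': 320.9441, 'cy': 204.815, 'eye': [537.4542, 163.6389, 265.2187], 'orientation': [-0.3609, -0.0024, -1.7416]}
{'clock': 5.9, 'qpos': array([-0.35563006,  0.58444858, -0.0806056 ,  2.01882343,  0.02639232,
        0.59285218, -2.18685601]), 'qd': array([-0.00310671,  0.04816866,  0.00287228,  0.02898931, -0.00020288,
       -0.01987638, -0.00110465]), 'tau': array([ 4.57092072e-02, -4.98075128e+01, -3.96657139e-01, -1.29725567e+01,
       -9.22725443e-02,  3.81433200e-01,  9.15223849e-03]), 'eef_pos': array([452.46972605, 177.26190551, 133.02730308]), 'tool_rot': array([-1.48919286,  1.51017579,  3.05349228]), 'force': array([ 0.50808254,  0.22730933, -3.80608232]), 'torque': array([-0.01342997, -0.02134004,  0.0412802 ]), 'width': 34.95846451052333}
```

View pics/f_wrist.png

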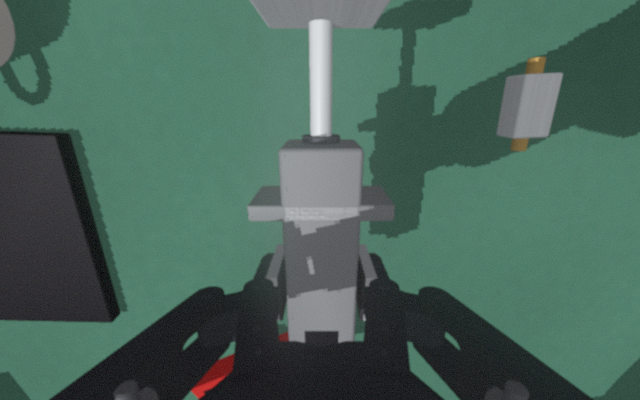

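The wand is held by the housing, with the top front edge at about (281–362,150) and the shoulder at (249–393,205).

```bash
cat > inhand.py <<'E'
import sys
from h import *
# tool pose & cam pose -> cast
pos=np.array([452.47,177.26,133.03]);Mt=R.from_euler('xyz',[-1.48919286,1.51017579,3.05349228]).as_matrix()
p={'fx':277.0002,'fy':277.0002,'cx':320.9441,'cy':204.815}
e=np.array([537.4542,163.6389,265.2187]);M=R.from_euler('xyz',[-0.3609,-0.0024,-1.7416]).as_matrix();c=(p,M,e)
z=pos[2]+15.9
a=[onz('',u,v,z,c) for u,v in [(281,150),(362,150),(249,207),(393,207)]]
for q in a: print(q.round(1), (Mt.T@(q-pos)).round(1))
f=(a[0]+a[1])/2; yv=a[0]-a[1]; print('width',np.linalg.norm(yv),'yaw',np.arctan2(-yv[0],yv[1]),'tool yaw',np.arctan2(Mt[0,2],-Mt[1,2]),'front ahead of TCP',np.linalg.norm((f-pos)[:2]))
E
python3 inhand.py
```

```text
[521.1 183.1 148.9] [-20.   65.6 -17.3]
[515.3 149.8 148.9] [-19.8  65.5  16.6]
[498.6 202.9 148.9] [-18.5  40.1 -33. ]
[487.6 139.  148.9] [-18.2  40.   31.8]
width 33.82094620376162 yaw -0.17120462846791074 tool yaw -0.16955460880505538 front ahead of TCP 66.63679648746204
```

```bash
sed -i "s/^d=np.array/tilt=float(sys.argv[5]) if len(sys.argv)>5 else 0\nT=T@R.from_rotvec([0,0,tilt]).as_matrix()\nd=np.array/" go.py; python3 go.py 454.7 -220.3 130 0.047 -0.052
```

```text
clk 5.9 q [-0.36, 0.58, -0.08, 2.02, 0.03, 0.59, -2.19] F [0.5, 0.2, -3.8] w 35.0
pos [452.5, 177.3, 133.0] toolx [-0.06, 0.005, -0.998] toolz [-0.169, -0.986, 0.005]
shift now-axes [0.8, 69.5, 391.5] shift after-turn [3.9, -16.3, 397.2] turn [-0.216, -0.007, 0.009]
```

```bash
python3 -m handwheel '-1 0 6 25 -0.022 0 0;-1 0 6 40 -0.024 0 0;-1 0 5 44 -0.024 0 0;-1 0 4 45 -0.024 0 0;-1 0 2 45 -0.024 0 0;-1 0 1 45 -0.024 0 0;-1 0 0 45 -0.024 0 0;-1 0 -1 43 -0.024 0 0;-1 0 -2 30 -0.024 0 0;-1 0 -2 15 0 0 0';python3 go.py 454.7 -220.3 130 0.047 -0.052
```

```text
clock: 6.9
eef_pos: [438.2, -209.4, 115.7]
tool_rot: [-1.789, 1.486, 2.989]
force: [0.8, 0.3, -4.2]
width: 35.2
clk 6.9 q [0.49, 0.63, -0.17, 2.01, 0.21, 0.61, -1.33] F [0.8, 0.3, -4.2] w 35.2
pos [438.2, -209.4, 115.7] toolx [-0.084, 0.013, -0.996] toolz [0.065, -0.998, -0.018]
shift now-axes [-15.8, 14.5, 11.7] shift after-turn [-15.1, 15.2, 11.7] turn [0.019, -0.017, 0.031]
```

```bash
python3 -m handwheel '-1 -8 7 6 0.01 -0.008 0.016;-1 -7 7 6 0.009 -0.008 0.016;-1 0 0 0 0 0 0;-1 0 0 0 0 0 0';python3 go.py 454.7 -220.3 125 0.047 -0.052
```

```text
clock: 7.3
eef_pos: [452.5, -220.5, 126.9]
tool_rot: [-1.639, 1.516, 3.116]
force: [-0.6, 0.1, -5.3]
width: 34.9
clk 7.3 q [0.5, 0.61, -0.17, 1.98, 0.2, 0.62, -1.34] F [-0.6, 0.1, -5.3] w 34.9
pos [452.5, -220.5, 126.9] toolx [-0.055, 0.001, -0.998] toolz [0.043, -0.999, -0.004]
shift now-axes [1.8, 2.3, -0.0] shift after-turn [1.8, 2.3, -0.0] turn [-0.004, -0.004, 0.003]
```

Now a visual check before lowering.

```bash
python3 -m handwheel '-1 10 1 0 -0.004 -0.004 0;-1 10 1 0 0 0 0;-1 5 0 0 0 0 0;-1 0 0 0 0 0 0';python3 go.py 454.7 -220.3 56 0.047 -0.052; python3 look.py g wrist scene | grep -v clock
```

```text
clock: 7.7
eef_pos: [453.4, -216.3, 99.2]
tool_rot: [-1.603, 1.515, -3.12]
force: [-0.2, 1.1, -4.2]
width: 35.1
clk 7.7 q [0.48, 0.66, -0.15, 2.0, 0.22, 0.55, -1.36] F [-0.2, 1.1, -4.2] w 35.1
pos [453.4, -216.3, 99.2] toolx [-0.056, -0.001, -0.998] toolz [0.053, -0.999, -0.002]
shift now-axes [43.1, 3.5, 4.2] shift after-turn [43.1, 3.3, 4.1] turn [0.007, -0.001, 0.004]
wrist {'fx': 277.0002, 'fy': 277.0002, 'cx': 320.9441, 'cy': 204.815, 'eye': [538.0614, -212.3024, 230.1745], 'orientation': [-0.3586, 0.0027, -1.5184]}
scene {'fx': 507.4261, 'fy': 507.4261, 'cx': 322.2683, 'cy': 196.9321, 'eye': [1414.054, -250.127, 1418.4066], 'orientation': [0.6252, 0.0141, 1.156]}
        0.55280614, -1.35606439]), 'qd': array([ 0.00637379, -0.01378684,  0.00090857, -0.00879342,  0.00055618,
        0.00189759,  0.0011113 ]), 'tau': array([-1.28318360e-01, -5.10019112e+01, -1.29506372e+00, -1.12793595e+01,
        3.46316036e-02,  2.70718010e-01, -6.49877504e-03]), 'eef_pos': array([ 453.88879683, -216.62078074,   99.9493015 ]), 'tool_rot': array([-1.59426732,  1.5159139 , -3.11191391]), 'force': array([ 0.57436842, -1.06511434, -4.00400538]), 'torque': array([ 0.00251009, -0.04767348,  0.01722927]), 'width': 34.726220078195674}
```

View pics/g_wrist.png

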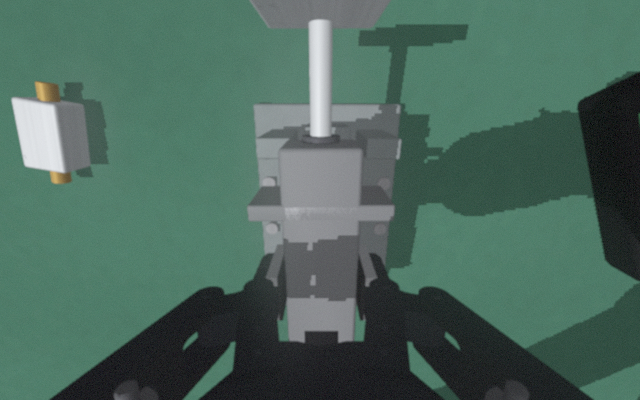

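View pics/g_scene.png

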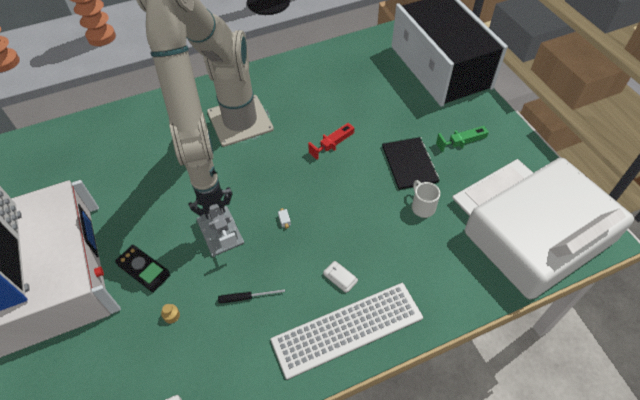

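```bash
python3 -m handwheel '-1 4 1 4 0.005 0 0.003;-1 2 0 1 0 0 0;-1 0 0 0 0 0 0';python3 go.py 454.7 -220.3 56 0.047 -0.052
```

```text
clock: 8.1
eef_pos: [455.3, -222.6, 93.8]
tool_rot: [-1.574, 1.52, -3.098]
force: [0.7, 0.3, -4.6]
width: 35.3
clk 8.1 q [0.49, 0.67, -0.15, 2.0, 0.22, 0.54, -1.35] F [0.7, 0.3, -4.6] w 35.3
pos [455.3, -222.6, 93.8] toolx [-0.051, -0.002, -0.999] toolz [0.047, -0.999, -0.0]
shift now-axes [37.8, 1.4, -2.3] shift after-turn [37.8, 1.5, -2.3] turn [0.0, -0.0, -0.001]
```

```bash
python3 -m handwheel '-1 5 0 -1 0 0 0;-1 0 0 0 0 0 0';python3 go.py 454.7 -220.3 56 0.047 -0.052;  python3 -m handwheel '-1 0 0 0 0 0 0';python3 look.py h wrist | grep -v clock
```

```text
clock: 8.3
eef_pos: [455.0, -221.9, 88.6]
tool_rot: [-1.57, 1.521, -3.095]
force: [-0.6, -0.9, -4.0]
width: 35.0
clk 8.3 q [0.48, 0.68, -0.15, 2.0, 0.23, 0.53, -1.36] F [-0.6, -0.9, -4.0] w 35.0
pos [455.0, -221.9, 88.6] toolx [-0.05, -0.002, -0.999] toolz [0.046, -0.999, 0.0]
shift now-axes [32.6, 1.4, -1.6] shift after-turn [32.6, 1.5, -1.6] turn [-0.001, -0.0, -0.002]
clock: 8.4
eef_pos: [455.0, -221.9, 88.6]
tool_rot: [-1.57, 1.521, -3.095]
force: [0.7, -0.3, -5.2]
width: 35.1
wrist {'fx': 277.0002, 'fy': 277.0002, 'cx': 320.9441, 'cy': 204.815, 'eye': [538.914, -218.3819, 220.0064], 'orientation': [-0.3527, 0.0008, -1.5256]}
        0.52524302, -1.35815224]), 'qd': array([-0.00032557, -0.00221303, -0.0006446 , -0.00094905, -0.00045307,
        0.00284941,  0.00178288]), 'tau': array([ 3.58436513e-02, -5.21712685e+01, -1.19068500e+00, -1.10974726e+01,
        4.50038665e-02,  2.07306831e-01, -1.14310573e-03]), 'eef_pos': array([ 454.90182876, -221.83905607,   88.54374266]), 'tool_rot': array([-1.57291691,  1.5204157 , -3.09735392]), 'force': array([-0.23252674, -0.27185009, -4.69582119]), 'torque': array([ 0.05077257, -0.04016192,  0.00680821]), 'width': 34.91967843537586}
```

View pics/h_wrist.png

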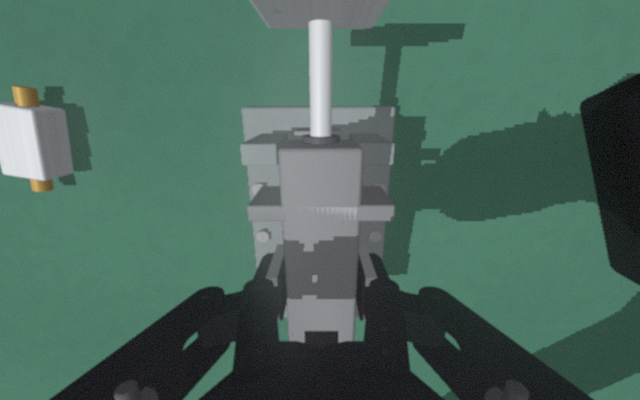

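```bash
python3 -m handwheel '-1 5 1 -2 0 0 0;-1 6 0 0 0 0 0;-1 0 0 0 0 0 0';python3 go.py 454.7 -220.3 56 0.047 -0.052
```

```text
clock: 8.75
eef_pos: [455.5, -219.5, 76.8]
tool_rot: [-1.571, 1.521, -3.095]
force: [-1.6, -0.1, -3.9]
width: 34.7
clk 8.75 q [0.47, 0.7, -0.14, 2.01, 0.23, 0.5, -1.37] F [-1.6, -0.1, -3.9] w 34.7
pos [455.5, -219.5, 76.8] toolx [-0.05, -0.002, -0.999] toolz [0.047, -0.999, 0.0]
shift now-axes [20.8, 0.2, 0.7] shift after-turn [20.8, 0.2, 0.7] turn [-0.0, -0.0, -0.002]
```

```bash
python3 -m handwheel '-1 5 0 1 0 0 0;-1 5 0 0 0 0 0;-1 4 0 0 0 0 0;-1 0 0 0 0 0 0';python3 go.py 454.7 -220.3 56 0.047 -0.052
```

```text
clock: 9.15
eef_pos: [454.7, -220.6, 61.2]
tool_rot: [-1.575, 1.52, -3.099]
force: [-0.3, 0.0, -4.7]
width: 35.1
clk 9.15 q [0.47, 0.73, -0.13, 2.01, 0.24, 0.46, -1.37] F [-0.3, 0.0, -4.7] w 35.1
pos [454.7, -220.6, 61.2] toolx [-0.05, -0.002, -0.999] toolz [0.047, -0.999, -0.0]
shift now-axes [5.2, 0.3, -0.3] shift after-turn [5.2, 0.3, -0.3] turn [-0.0, -0.0, -0.002]
```

```bash
python3 -m handwheel '-1 3 0 0 0 0 0;-1 0 0 0 0 0 0';python3 -m handwheel '-1 2 0 0 0 0 0;-1 0 0 0 0 0 0'
```

```text
clock: 9.35
eef_pos: [454.5, -220.6, 57.8]
tool_rot: [-1.576, 1.52, -3.1]
force: [-0.1, -0.3, -4.9]
width: 35.3
clock: 9.55
eef_pos: [455.0, -220.8, 56.3]
tool_rot: [-1.564, 1.521, -3.088]
force: [-0.1, -0.2, -4.9]
width: 34.7
```

```bash
python3 -m handwheel '-1 1 0 0 0 0 0;-1 0 0 0 0 0 0';python3 -m handwheel '-1 1 0 0 0 0 0;-1 0 0 0 0 0 0'
```

```text
clock: 9.75
eef_pos: [455.2, -220.9, 56.4]
tool_rot: [-1.551, 1.522, -3.075]
force: [-0.4, 0.2, -4.7]
width: 34.8
clock: 9.95
eef_pos: [455.4, -220.9, 56.3]
tool_rot: [-1.542, 1.523, -3.066]
force: [-0.8, 0.2, -3.8]
width: 34.9
```

```bash
python3 -m handwheel '-1 2 0 0 0 0 0;-1 0 0 0 0 0 0';python3 go.py 454.7 -220.3 56 0.047 -0.052; python3 look.py i wrist scene | grep -v clock
```

```text
clock: 10.15
eef_pos: [455.6, -221.0, 56.6]
tool_rot: [-1.519, 1.523, -3.043]
force: [-0.2, -0.4, -5.3]
width: 35.0
clk 10.15 q [0.46, 0.73, -0.12, 2.02, 0.24, 0.45, -1.38] F [-0.2, -0.4, -5.3] w 35.0
pos [455.6, -221.0, 56.6] toolx [-0.047, -0.005, -0.999] toolz [0.046, -0.999, 0.002]
shift now-axes [0.6, -0.8, -0.8] shift after-turn [0.6, -0.8, -0.8] turn [-0.001, 0.002, -0.005]
wrist {'fx': 277.0002, 'fy': 277.0002, 'cx': 320.9441, 'cy': 204.815, 'eye': [539.1014, -217.1772, 188.2431], 'orientation': [-0.3499, -0.0016, -1.5254]}
scene {'fx': 507.4261, 'fy': 507.4261, 'cx': 322.2683, 'cy': 196.9321, 'eye': [1414.054, -250.127, 1418.4066], 'orientation': [0.6252, 0.0141, 1.156]}
        0.4477987 , -1.37692102]), 'qd': array([ 0.00153578,  0.00080192, -0.00222878, -0.00484362, -0.00074155,
        0.00783854, -0.00056712]), 'tau': array([ 5.66334045e-02, -4.99127519e+01, -7.36221001e-01, -8.54390502e+00,
        9.44260508e-02, -1.23548987e-01, -4.32281464e-03]), 'eef_pos': array([ 455.76089601, -221.10185749,   56.16375863]), 'tool_rot': array([-1.52083527,  1.52364292, -3.0452088 ]), 'force': array([-0.28424193,  0.230701  ,  4.29317996]), 'torque': array([ 0.24038474,  0.32671649, -0.07275017]), 'width': 34.948615388266894}
```

```bash
python3 - <<'E'
import cv2
s=cv2.imread('pics/i_scene.png');cv2.imwrite('pics/i1.png',cv2.resize(s[160:270,160:280],None,fx=5,fy=5,interpolation=cv2.INTER_CUBIC))
E
```

```text
(no output)
```

View pics/i_wrist.png

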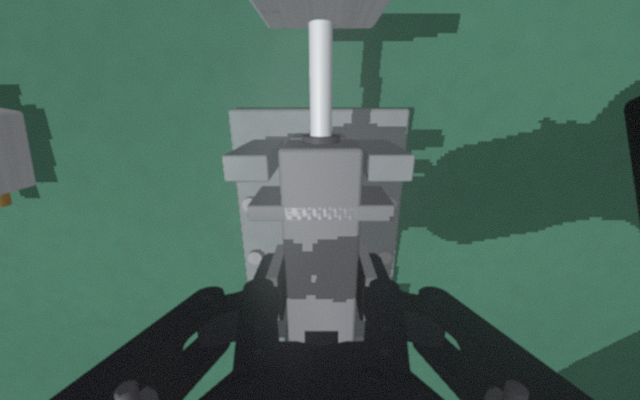

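View pics/i1.png

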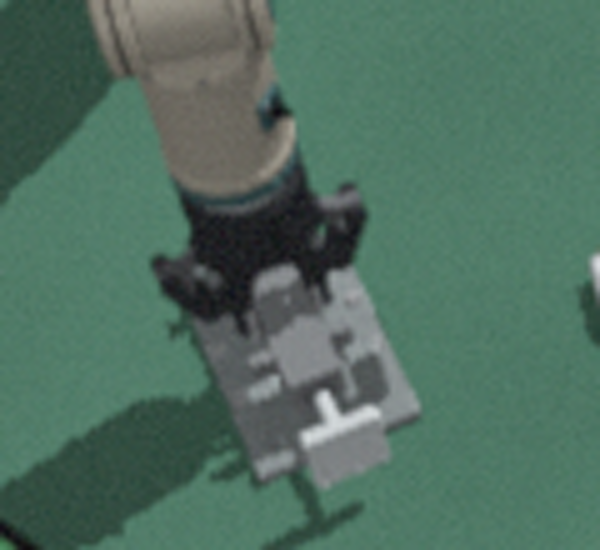

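```bash
python3 -m handwheel '0.5 0 0 0 0 0 0;0.5 0 0 0 0 0 0;0.5 0 0 0 0 0 0;0.5 0 0 0 0 0 0;0.5 -5 0 0 0 0 0;0.5 -15 0 0 0 0 0;0.5 -30 0 0 0 0 0;0.5 -30 0 0 0 0 0;0.5 -30 0 0 0 0 0;1 0 0 0 0 0 0';python3 go.py 454.7 -220.3 180 0.047 0
```

```text
clock: 11.25
eef_pos: [461.6, -220.7, 170.0]
tool_rot: [-1.531, 1.523, -3.055]
force: [0.3, -0.9, 0.4]
width: 76.5
clk 11.25 q [0.51, 0.55, -0.19, 1.93, 0.18, 0.72, -1.32] F [0.3, -0.9, 0.4] w 76.5
pos [461.6, -220.7, 170.0] toolx [-0.047, -0.004, -0.999] toolz [0.047, -0.999, 0.002]
shift now-axes [-9.6, -7.3, -0.7] shift after-turn [-10.0, -6.8, -0.7] turn [-0.0, 0.002, 0.047]
```

```bash
python3 look.py j wrist top| grep -v clock
```

```text
wrist {'fx': 277.0002, 'fy': 277.0002, 'cx': 320.9441, 'cy': 204.815, 'eye': [545.0896, -216.8787, 301.7007], 'orientation': [-0.35, -0.001, -1.5252]}
top {'fx': 361.6343, 'fy': 361.6343, 'cx': 318.0239, 'cy': 200.6153, 'eye': [293.055, 112.3382, 1466.7947], 'orientation': [0.1721, 0.0029, -1.5642]}
        0.71575856, -1.32377704]), 'qd': array([-0.00238653,  0.03335484,  0.005753  ,  0.02323118,  0.00211164,
       -0.00579641, -0.00068515]), 'tau': array([-1.36314673e-02, -4.82634830e+01, -1.61667902e+00, -1.44433531e+01,
        2.86267383e-02,  2.50043320e-01,  1.34681110e-02]), 'eef_pos': array([ 459.23287315, -220.04944721,  167.09906944]), 'tool_rot': array([-1.57814164,  1.51791317, -3.10226266]), 'force': array([0.45113775, 0.42795459, 0.33333797]), 'torque': array([ 0.01580022, -0.00189922,  0.06864413]), 'width': 85.79582332966045}
```

View pics/j_wrist.png

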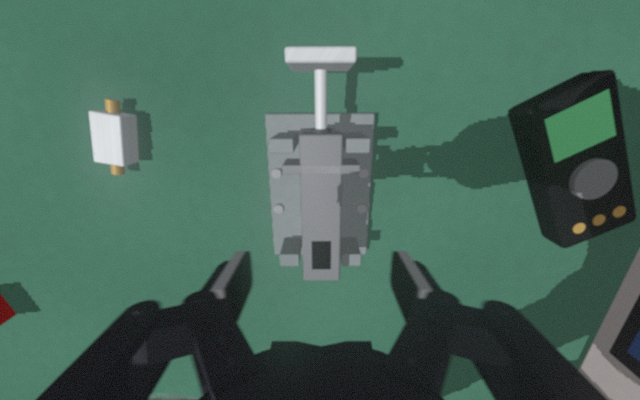

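The wand lies on the rib between the posts: plate at (285–356,47–68), housing (300–341,135–280). Zooming to measure.

```bash
python3 - <<'E'
import cv2
s=cv2.imread('pics/j_wrist.png');cv2.imwrite('pics/j1.png',cv2.resize(s[35:195,255:385],None,fx=4,fy=4,interpolation=cv2.INTER_CUBIC)[:600])
E
```

```text
(no output)
```

View pics/j1.png

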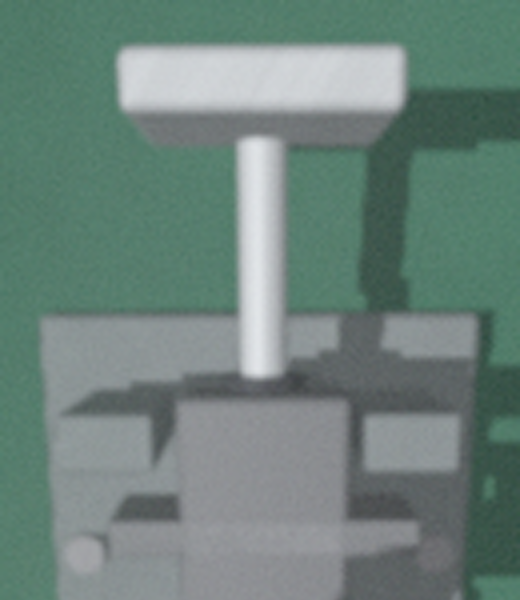

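```bash
python3 - <<'E'
from h import *
p={'fx':277.0002,'fy':277.0002,'cx':320.9441,'cy':204.815}
e=np.array([545.0896,-216.8787,301.7007]);M=R.from_euler('xyz',[-0.35,-0.001,-1.5252]).as_matrix();c=(p,M,e)
P=lambda u,v,z:onz('wrist',255+(u+.5)/4-.5,35+(v+.5)/4-.5,z,c)[:2].round(1)
pl=np.array([P(118,47,95),P(406,46,95),P(404,110,95),P(121,111,95)]);print('plate',pl.tolist(),pl.mean(0)); d=pl[0]-pl[1];print(np.arctan2(-d[0],d[1]))
f=np.array([P(178,402,72),P(348,400,72)]);print('housing front',f.tolist(),f.mean(0))
s=np.array([P(108,522,72),P(418,520,72),P(418,548,72),P(110,553,72)]);print('shoulder',s.tolist(),s.mean(0))
q=np.array([P(58,470,68),P(152,470,68),P(365,472,68),P(459,472,68)]);print('posts rear',q.tolist())
E
python3 go.py 576 -215 190 -1.524 0
```

```text
plate [[579.3, -191.3], [581.7, -238.6], [572.2, -239.1], [569.9, -191.8]] [ 575.775 -215.2  ]
0.05069648078403569
housing front [[520.5, -200.6], [522.4, -234.9]] [ 521.45 -217.75]
shoulder [[495.3, -186.4], [498.6, -251.3], [492.7, -251.8], [488.6, -186.8]] [ 493.8   -219.075]
posts rear [[505.0, -175.4], [505.9, -195.1], [507.5, -239.8], [508.4, -259.5]]
clk 11.35 q [0.51, 0.56, -0.19, 1.94, 0.18, 0.72, -1.32] F [0.5, 0.4, 0.3] w 85.8
pos [459.2, -220.0, 167.1] toolx [-0.053, -0.002, -0.999] toolz [0.047, -0.999, -0.0]
shift now-axes [-29.0, 115.5, 0.4] shift after-turn [-22.9, 0.4, -116.9] turn [1.57, 0.041, 0.042]
```

```bash
python3 -m handwheel '1 -8 40 0 0 0 0.05;1 -5 40 0 0 0 0;1 -5 30 0 0 0 0;0.2 0 0 0 -0.14 0 0;0.2 0 0 0 -0.14 0 0;0.2 0 0 0 -0.14 0 0;0.2 0 0 0 -0.14 0 0;0.2 0 0 0 -0.14 0 0;0.2 0 0 0 -0.14 0 0;0.2 0 0 0 -0.14 0 0'; python3 go.py 575.8 -215.2 180 1.618 0
```

```text
clock: 12.35
eef_pos: [563.4, -211.4, 167.2]
tool_rot: [-2.95, 1.541, 2.829]
force: [-0.1, -0.5, -0.1]
width: 51.1
clk 12.35 q [0.61, 0.7, -0.48, 1.69, 0.39, 0.88, -0.55] F [-0.1, -0.5, -0.1] w 51.1
pos [563.4, -211.4, 167.2] toolx [-0.029, 0.009, -1.0] toolz [0.875, -0.484, -0.03]
shift now-axes [-13.2, 2.6, 12.3] shift after-turn [-12.8, -4.3, 12.2] turn [-0.552, -0.03, -0.003]
```

```bash
python3 -m handwheel '0.2 -3 0 3 -0.14 -0.01 0;0.2 -3 -1 3 -0.14 -0.01 0;0.2 -3 -1 3 -0.14 -0.01 0;0.2 -3 -1 3 -0.12 0 0;0.2 0 0 0 0 0 0;0.2 0 0 0 0 0 0'; python3 go.py 575.8 -215.2 72 1.618 0
```

```text
clock: 12.95
eef_pos: [568.1, -216.3, 168.8]
tool_rot: [2.596, 1.552, 2.654]
force: [-0.0, 0.7, -0.0]
width: 51.7
clk 12.95 q [0.7, 0.73, -0.64, 1.68, 0.51, 0.92, -0.08] F [-0.0, 0.7, -0.0] w 51.7
pos [568.1, -216.3, 168.8] toolx [-0.016, 0.009, -1.0] toolz [0.998, 0.058, -0.016]
shift now-axes [96.7, -0.2, 9.3] shift after-turn [96.8, 0.8, 7.8] turn [0.01, -0.016, -0.009]
```

```bash
python3 -m handwheel '0.2 15 0 4 0.01 -0.016 -0.009;0.2 20 0 4 0 0 0;0.2 18 0 1 0 0 0;0.2 0 0 0 0 0 0;0.2 0 0 0 0 0 0'; python3 go.py 575.8 -215.2 72 1.618 0
```

```text
clock: 13.45
eef_pos: [575.0, -214.9, 111.6]
tool_rot: [2.87, 1.567, 2.906]
force: [0.2, 0.7, 0.3]
width: 51.0
clk 13.45 q [0.66, 0.8, -0.58, 1.72, 0.58, 0.8, -0.16] F [0.2, 0.7, 0.3] w 51.0
pos [575.0, -214.9, 111.6] toolx [-0.004, 0.001, -1.0] toolz [0.999, 0.036, -0.004]
shift now-axes [39.6, -0.4, 1.0] shift after-turn [39.6, -0.4, 0.8] turn [-0.011, -0.004, -0.001]
```

```bash
python3 -m handwheel '0.2 10 0 1 -0.01 -0.003 0;0.2 12 0 0 0 0 0;0.2 12 0 0 0 0 0;0.2 0 0 0 0 0 0;0.2 0 0 0 0 0 0'; python3 go.py 575.8 -215.2 72 1.618 0; python3 look.py k wrist scene | grep -v clock
```

```text
clock: 13.95
eef_pos: [576.6, -215.0, 76.2]
tool_rot: [0.153, 1.57, 0.198]
force: [-1.0, -0.6, -0.2]
width: 51.1
clk 13.95 q [0.64, 0.85, -0.55, 1.74, 0.62, 0.74, -0.18] F [-1.0, -0.6, -0.2] w 51.1
pos [576.6, -215.0, 76.2] toolx [0.001, 0.0, -1.0] toolz [0.999, 0.045, 0.001]
shift now-axes [4.2, -0.1, -0.8] shift after-turn [4.2, -0.1, -0.8] turn [-0.002, 0.001, -0.0]
wrist {'fx': 277.0002, 'fy': 277.0002, 'cx': 320.9441, 'cy': 204.815, 'eye': [573.8734, -139.0386, 211.6551], 'orientation': [-0.3026, -0.0021, 0.0442]}
scene {'fx': 507.4261, 'fy': 507.4261, 'cx': 322.2683, 'cy': 196.9321, 'eye': [1414.054, -250.127, 1418.4066], 'orientation': [0.6252, 0.0141, 1.156]}
        0.7380377 , -0.18320275]), 'qd': array([ 0.00160371, -0.00655518, -0.00388498, -0.00286999,  0.00070019,
       -0.00014911, -0.00049971]), 'tau': array([-8.11166852e-02, -5.73016906e+01, -8.08549583e+00, -1.26621249e+01,
        1.32890212e-02, -2.04511418e-02, -6.02705026e-03]), 'eef_pos': array([ 576.5426407 , -215.13600673,   76.48946032]), 'tool_rot': array([-0.00964306,  1.56962153,  0.03565266]), 'force': array([ 0.2950701 , -0.05772983,  0.08189512]), 'torque': array([-0.03211263, -0.0305921 , -0.00396799]), 'width': 51.44337935009656}
```

```bash
python3 - <<'E'
import cv2
s=cv2.imread('pics/k_scene.png');cv2.imwrite('pics/k1.png',cv2.resize(s[160:270,160:280],None,fx=5,fy=5,interpolation=cv2.INTER_CUBIC))
E
```

```text
(no output)
```

View pics/k_wrist.png

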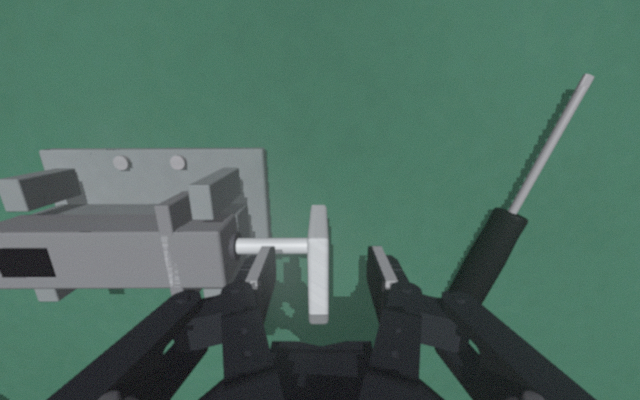

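View pics/k1.png

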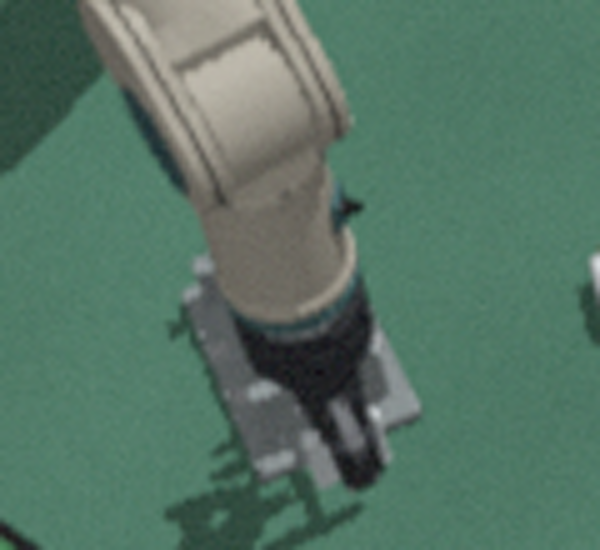

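```bash
python3 -m handwheel '0.2 4 0 -1 0 0 0;0.2 0 0 0 0 0 0'; python3 -m handwheel '-1 0 0 0 0 0 0;-1 0 0 0 0 0 0;-1 0 0 0 0 0 0;-1 0 0 0 0 0 0;-1 0 0 0 0 0 0;-1 0 0 0 0 0 0;-1 0 0 0 0 0 0'; python3 go.py 575.8 -215.2 72 1.618 0
```

```text
clock: 14.25
eef_pos: [575.9, -215.3, 72.9]
tool_rot: [-0.179, 1.568, -0.134]
force: [-0.8, -0.8, -0.3]
width: 51.0
clock: 14.95
eef_pos: [576.0, -215.6, 73.5]
tool_rot: [-0.383, 1.568, -0.338]
force: [0.8, -0.7, 0.1]
width: 9.0
clk 14.95 q [0.64, 0.85, -0.54, 1.74, 0.62, 0.73, -0.19] F [0.8, -0.7, 0.1] w 9.0
pos [576.0, -215.6, 73.5] toolx [0.003, -0.001, -1.0] toolz [0.999, 0.045, 0.003]
shift now-axes [1.5, 0.4, -0.2] shift after-turn [1.5, 0.4, -0.2] turn [-0.002, 0.003, 0.001]
```

```bash
python3 -m handwheel '-1 0 0 2 0 0 0;-1 0 0 2 0 0 0;-1 0 0 2 0 0 0;-1 0 0 2 0 0 0;-1 0 0 2 0 0 0'; python3 go.py 575.8 -215.2 73.5 1.618 0;  python3 -m handwheel '-1 0 0 2 0 0 0;-1 0 0 2 0 0 0;-1 0 0 2 0 0 0'; python3 go.py 575.8 -215.2 73.5 1.618 0
```

```text
clock: 15.45
eef_pos: [580.7, -215.9, 72.7]
tool_rot: [-2.965, 1.561, -2.921]
force: [-4.6, 0.5, 4.0]
width: 8.9
clk 15.45 q [0.63, 0.86, -0.54, 1.72, 0.62, 0.76, -0.18] F [-4.6, 0.5, 4.0] w 8.9
pos [580.7, -215.9, 72.7] toolx [-0.01, -0.002, -1.0] toolz [0.999, 0.044, -0.01]
shift now-axes [-0.8, 0.9, -4.9] shift after-turn [-0.8, 0.9, -4.8] turn [-0.004, -0.01, 0.002]
clock: 15.75
eef_pos: [584.7, -215.5, 72.1]
tool_rot: [-3.03, 1.555, -2.986]
force: [-9.3, 0.3, 6.4]
width: 9.1
clk 15.75 q [0.62, 0.86, -0.54, 1.7, 0.61, 0.77, -0.18] F [-9.3, 0.3, 6.4] w 9.1
pos [584.7, -215.5, 72.1] toolx [-0.015, -0.002, -1.0] toolz [0.999, 0.044, -0.015]
shift now-axes [-1.2, 0.7, -8.9] shift after-turn [-1.4, 0.8, -8.9] turn [-0.003, -0.015, 0.002]
```

```bash
python3 -m handwheel '-1 -1 0 2 0 -0.008 0;-1 -0.5 0 2 0 -0.008 0;-1 -0.2 0 2 0 -0.003 0;-1 0 0 2 0 0 0'; python3 go.py 575.8 -215.2 73.5 1.618 0;  python3 -m handwheel '-1 -0.3 0 2 0 -0.003 0;-1 -0.3 0 2 0 -0.003 0;-1 -0.3 0 2 0 -0.003 0'; python3 go.py 575.8 -215.2 73.5 1.618 0
```

```text
clock: 16.15
eef_pos: [585.0, -215.5, 72.2]
tool_rot: [-2.987, 1.557, -2.943]
force: [-8.1, 1.0, 8.3]
width: 8.7
clk 16.15 q [0.62, 0.86, -0.54, 1.7, 0.61, 0.77, -0.18] F [-8.1, 1.0, 8.3] w 8.7
pos [585.0, -215.5, 72.2] toolx [-0.014, -0.003, -1.0] toolz [0.999, 0.044, -0.014]
shift now-axes [-1.2, 0.7, -9.2] shift after-turn [-1.3, 0.8, -9.2] turn [-0.003, -0.014, 0.002]
clock: 16.45
eef_pos: [585.1, -215.5, 72.2]
tool_rot: [-2.998, 1.552, -2.953]
force: [-8.2, 0.0, 5.5]
width: 8.8
clk 16.45 q [0.62, 0.87, -0.54, 1.7, 0.61, 0.77, -0.18] F [-8.2, 0.0, 5.5] w 8.8
pos [585.1, -215.5, 72.2] toolx [-0.018, -0.003, -1.0] toolz [0.999, 0.044, -0.018]
shift now-axes [-1.1, 0.7, -9.3] shift after-turn [-1.3, 0.8, -9.3] turn [-0.003, -0.018, 0.003]
```

```bash
python3 -m handwheel '-1 -1 0 3 0 -0.01 0;-1 -1 0 3.5 0 -0.01 0;-1 -0.5 0 3.5 0 -0.01 0;-1 -0.5 0 3.5 0 -0.005 0'; python3 go.py 575.8 -215.2 73.5 1.618 0
```

```text
clock: 16.85
eef_pos: [587.9, -215.4, 72.4]
tool_rot: [-2.74, 1.564, -2.696]
force: [-8.7, 0.7, 6.0]
width: 9.3
clk 16.85 q [0.62, 0.86, -0.54, 1.7, 0.62, 0.76, -0.18] F [-8.7, 0.7, 6.0] w 9.3
pos [587.9, -215.4, 72.4] toolx [-0.006, -0.003, -1.0] toolz [0.999, 0.044, -0.006]
shift now-axes [-1.0, 0.7, -12.1] shift after-turn [-1.1, 0.7, -12.1] turn [-0.003, -0.006, 0.003]
```

```bash
python3 -m handwheel '-1 -1 0 4 0 -0.008 0;-1 -1 0 4 0 -0.008 0;-1 -0.5 0 4 0 -0.008 0;-1 -0.5 0 4 0 -0.005 0;-1 -0.5 0 4 0 -0.005 0;-1 -0.5 0 4 0 -0.005 0'; python3 go.py 575.8 -215.2 73.5 1.618 0
```

```text
clock: 17.45
eef_pos: [595.2, -215.0, 72.6]
tool_rot: [-2.535, 1.565, -2.491]
force: [-9.4, 0.9, 6.5]
width: 8.9
clk 17.45 q [0.62, 0.87, -0.55, 1.68, 0.61, 0.77, -0.18] F [-9.4, 0.9, 6.5] w 8.9
pos [595.2, -215.0, 72.6] toolx [-0.004, -0.003, -1.0] toolz [0.999, 0.044, -0.004]
shift now-axes [-0.8, 0.6, -19.4] shift after-turn [-0.9, 0.7, -19.4] turn [-0.003, -0.004, 0.003]
```

```bash
python3 look.py l wrist | grep -v clock
```

```text
wrist {'fx': 277.0002, 'fy': 277.0002, 'cx': 320.9441, 'cy': 204.815, 'eye': [593.282, -138.5428, 207.7928], 'orientation': [-0.3058, 0.0033, 0.043]}
        0.77041665, -0.17917612]), 'qd': array([-1.64157727e-04, -1.31535499e-03,  7.50001013e-04,  3.65135622e-03,
        2.39505008e-03, -6.70579138e-03, -8.80525371e-05]), 'tau': array([ -1.62807181, -58.11852694,  -9.69430983, -17.02245891,
         0.46472764,  -3.13774981,  -0.09401335]), 'eef_pos': array([ 595.47665048, -215.01403518,   72.62003046]), 'tool_rot': array([-2.48167525,  1.56573227, -2.43751533]), 'force': array([-9.53442352, -0.42246773,  5.32262372]), 'torque': array([0.06843615, 2.22471939, 0.07168055]), 'width': 8.916802679853527}
```

View pics/l_wrist.png

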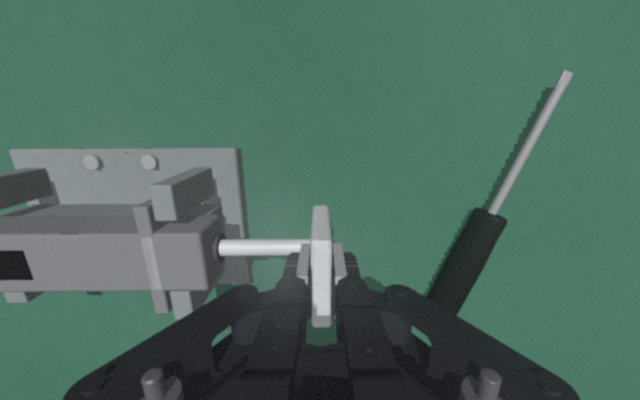

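The shoulder is now against the front posts at (150–185,205), and the mast is lengthening. Continuing the pull.

```bash
python3 -m handwheel '-1 -1 0 5 0 -0.006 0;-1 -1 0 5 0 -0.006 0;-1 -0.5 0 5 0 -0.005 0;-1 -0.5 0 5 0 -0.005 0;-1 -0.5 0 5 0 -0.005 0;-1 -0.5 0 5 0 -0.005 0;-1 -0.5 0 5 0 -0.005 0;-1 -0.5 0 5 0 -0.005 0'; python3 go.py 575.8 -215.2 73.5 1.618 0
```

```text
clock: 18.3
eef_pos: [612.3, -214.2, 72.0]
tool_rot: [-2.917, 1.556, -2.873]
force: [-9.6, 0.6, 6.4]
width: 9.3
clk 18.3 q [0.6, 0.89, -0.55, 1.62, 0.6, 0.81, -0.17] F [-9.6, 0.6, 6.4] w 9.3
pos [612.3, -214.2, 72.0] toolx [-0.014, -0.004, -1.0] toolz [0.999, 0.044, -0.014]
shift now-axes [-1.0, 0.6, -36.6] shift after-turn [-1.5, 0.7, -36.5] turn [-0.003, -0.014, 0.003]
```

```bash
for i in 1; do :; done; python3 -m handwheel '-1 -1 0 4 0 -0.01 0;-1 -1 0 4 0 -0.01 0;-1 -1 0 4 0 -0.008 0;-1 -0.5 0 4 0 -0.005 0'; python3 -m handwheel '-1 -1 0 5 0 -0.008 0;-1 -1 0 5 0 -0.008 0;-1 -0.5 0 5 0 -0.006 0;-1 -0.5 0 5 0 -0.006 0'; python3 go.py 575.8 -215.2 73.5 1.618 0
```

```text
clock: 18.7
eef_pos: [615.7, -214.1, 71.9]
tool_rot: [-2.819, 1.561, -2.775]
force: [-10.1, 0.4, 7.3]
width: 9.0
clock: 19.1
eef_pos: [622.6, -213.7, 71.7]
tool_rot: [-2.859, 1.559, -2.815]
force: [-8.9, 0.9, 7.5]
width: 9.0
clk 19.1 q [0.59, 0.9, -0.55, 1.6, 0.6, 0.83, -0.16] F [-8.9, 0.9, 7.5] w 9.0
pos [622.6, -213.7, 71.7] toolx [-0.011, -0.004, -1.0] toolz [0.999, 0.044, -0.011]
shift now-axes [-1.3, 0.6, -46.9] shift after-turn [-1.8, 0.7, -46.9] turn [-0.003, -0.011, 0.003]
```

```bash
python3 -m handwheel '-1 -2 0 5 0 -0.01 0;-1 -2 0 5 0 -0.008 0;-1 -2 0 5 0 -0.006 0;-1 -1.5 0 5 0 -0.006 0'; python3 -m handwheel '-1 -1.5 0 5 0 -0.006 0;-1 -1.5 0 5 0 -0.006 0;-1 -1.5 0 5 0 -0.006 0;-1 -1.5 0 5 0 -0.006 0'; python3 go.py 575.8 -215.2 73.5 1.618 0;python3 look.py m wrist | grep -v clock
```

```text
clock: 19.5
eef_pos: [626.9, -213.5, 72.4]
tool_rot: [-3.031, 1.555, -2.987]
force: [-10.5, -0.6, 0.4]
width: 8.8
clock: 19.9
eef_pos: [631.8, -213.3, 71.6]
tool_rot: [-3.127, 1.545, -3.083]
force: [-10.5, 0.9, 2.2]
width: 9.0
clk 19.9 q [0.58, 0.92, -0.55, 1.55, 0.59, 0.87, -0.15] F [-10.5, 0.9, 2.2] w 9.0
pos [631.8, -213.3, 71.6] toolx [-0.026, -0.002, -1.0] toolz [0.999, 0.044, -0.026]
shift now-axes [-0.4, 0.6, -56.0] shift after-turn [-1.9, 0.8, -56.0] turn [-0.003, -0.026, 0.0]
wrist {'fx': 277.0002, 'fy': 277.0002, 'cx': 320.9441, 'cy': 204.815, 'eye': [632.8298, -137.0621, 206.9568], 'orientation': [-0.3031, 0.0252, 0.0432]}
        0.86643396, -0.15152649]), 'qd': array([ 6.19890141e-04, -2.21525714e-03,  6.26100570e-05,  6.87669196e-03,
        2.56542759e-03, -8.76011220e-03, -3.57023420e-03]), 'tau': array([ -1.8648465 , -63.47612143, -10.68532079, -18.90246212,
         0.40750701,  -3.0520054 ,  -0.08148701]), 'eef_pos': array([ 632.17620452, -213.25960159,   71.63900684]), 'tool_rot': array([-3.12721034,  1.54502195, -3.08278283]), 'force': array([-10.32610815,  -0.22580567,   2.43398673]), 'torque': array([-0.0302922 ,  1.95515404,  0.10780018]), 'width': 9.246307169119524}
```

View pics/m_wrist.png

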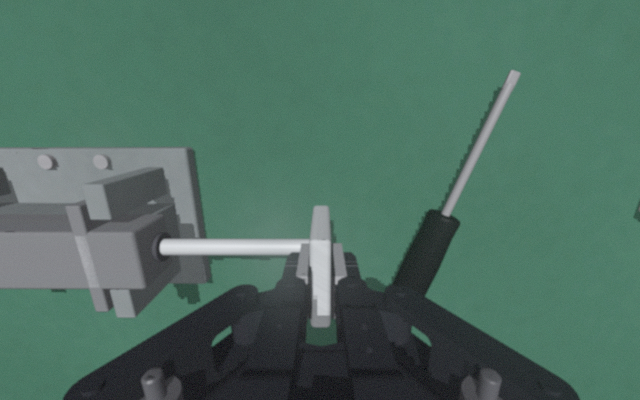

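```bash
python3 -m handwheel '-1 -1 0 5 0 -0.02 0;-1 -1 0 5 0 -0.02 0;-1 -1 0 5 0 -0.015 0;-1 -1 0 5 0 -0.01 0'; python3 -m handwheel '-1 -1 0 5 0 -0.01 0;-1 -1 0 5 0 -0.01 0;-1 -1 0 5 0 -0.01 0;-1 -1 0 5 0 -0.01 0'; python3 go.py 575.8 -215.2 73.5 1.618 0
```

```text
clock: 20.35
eef_pos: [637.7, -213.1, 72.0]
tool_rot: [-0.084, 1.564, -0.039]
force: [-10.9, 1.1, 6.7]
width: 9.1
clock: 20.75
eef_pos: [640.9, -212.9, 72.0]
tool_rot: [-0.092, 1.562, -0.048]
force: [-10.5, -0.3, 6.6]
width: 8.9
clk 20.75 q [0.59, 0.92, -0.55, 1.56, 0.6, 0.83, -0.16] F [-10.5, -0.3, 6.6] w 8.9
pos [640.9, -212.9, 72.0] toolx [0.009, -0.0, -1.0] toolz [0.999, 0.044, 0.009]
shift now-axes [-2.1, 0.5, -65.1] shift after-turn [-1.5, 0.8, -65.1] turn [-0.003, 0.009, 0.001]
```

```bash
python3 -m handwheel '-1 -1 0 6 0 0.005 0;-1 -1 0 6 0 0 0;-1 -1 0 6 0 0 0;-1 -1 0 6 0 0 0'; python3 -m handwheel '-1 -1 0 6 0 -0.005 0;-1 -1 0 6 0 -0.005 0;-1 -1 0 6 0 -0.005 0;-1 -1 0 6 0 -0.005 0'; python3 go.py 575.8 -215.2 73.5 1.618 0
```

```text
clock: 21.15
eef_pos: [648.4, -212.5, 70.6]
tool_rot: [-3.138, 1.537, -3.094]
force: [-11.7, -0.7, 2.5]
width: 9.2
clock: 21.55
eef_pos: [649.4, -212.7, 66.3]
tool_rot: [3.127, 1.504, -3.112]
force: [-16.8, 0.6, 5.8]
width: 9.6
clk 21.55 q [0.55, 0.96, -0.55, 1.46, 0.57, 0.95, -0.13] F [-16.8, 0.6, 5.8] w 9.6
pos [649.4, -212.7, 66.3] toolx [-0.067, -0.002, -0.998] toolz [0.997, 0.044, -0.067]
shift now-axes [-2.2, 0.7, -73.9] shift after-turn [-7.2, 0.9, -73.6] turn [-0.003, -0.067, -0.001]
```

```bash
python3 -m handwheel '-1 -2 0 2 0 -0.02 0;-1 -2 0 2 0 -0.02 0;-1 -2 0 2 0 -0.02 0;-1 -1 0 2 0 -0.01 0';  python3 go.py 575.8 -215.2 73.5 1.618 0;python3 look.py n wrist | grep -v clock
```

```text
clock: 21.95
eef_pos: [648.7, -212.8, 69.2]
tool_rot: [3.058, 1.554, 3.102]
force: [-6.5, 0.3, 5.2]
width: 9.1
clk 21.95 q [0.57, 0.94, -0.55, 1.51, 0.59, 0.88, -0.15] F [-6.5, 0.3, 5.2] w 9.1
pos [648.7, -212.8, 69.2] toolx [-0.017, 0.001, -1.0] toolz [0.999, 0.044, -0.017]
shift now-axes [-3.1, 0.8, -73.0] shift after-turn [-4.3, 1.0, -72.9] turn [-0.003, -0.017, -0.001]
wrist {'fx': 277.0002, 'fy': 277.0002, 'cx': 320.9441, 'cy': 204.815, 'eye': [648.5291, -136.8525, 204.705], 'orientation': [-0.3014, 0.0157, 0.0433]}
        0.87842358, -0.14518192]), 'qd': array([-0.00293348,  0.00211515, -0.00166603, -0.01017742, -0.00589473,
        0.01579356,  0.00250871]), 'tau': array([-1.47362340e+00, -6.26836896e+01, -1.01093012e+01, -1.77174675e+01,
        4.66688499e-01, -2.86153883e+00, -2.86856509e-02]), 'eef_pos': array([ 648.75354747, -212.82649078,   69.27299697]), 'tool_rot': array([3.05826478, 1.55411333, 3.10256046]), 'force': array([-6.9445112 ,  0.09223043,  4.47623587]), 'torque': array([ 9.12378016e-02,  2.14338261e+00, -6.40863204e-04]), 'width': 8.473865688817133}
```

View pics/n_wrist.png

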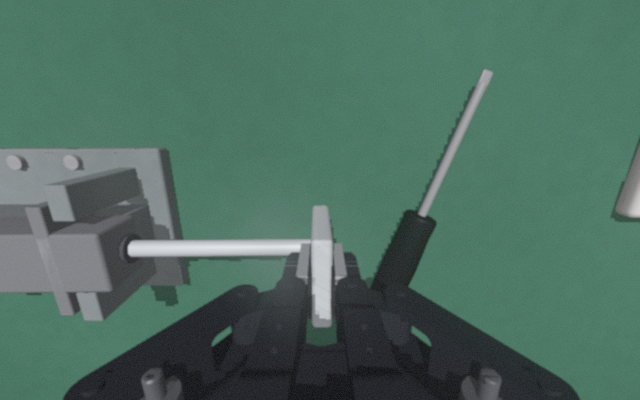

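```bash
python3 -m handwheel '-1 -2 0 4 0 -0.015 0;-1 -2 0 5 0 -0.012 0;-1 -2 0 5 0 -0.012 0';  python3 -m handwheel '-1 -2 0 6 0 -0.015 0;-1 -2 0 6 0 -0.015 0';  python3 -m handwheel '-1 -2 0 7 0 -0.02 0;-1 -2 0 7 0 -0.02 0'; python3 go.py 575.8 -215.2 73.5 1.618 0
```

```text
clock: 22.3
eef_pos: [648.9, -212.7, 70.9]
tool_rot: [2.91, 1.562, 2.954]
force: [-11.4, 0.3, 4.0]
width: 8.7
clock: 22.5
eef_pos: [648.9, -212.7, 70.8]
tool_rot: [2.703, 1.565, 2.747]
force: [-13.5, 0.2, 5.8]
width: 8.9
clock: 22.7
eef_pos: [648.9, -212.7, 70.6]
tool_rot: [0.704, 1.566, 0.748]
force: [-15.6, 0.6, 7.6]
width: 8.7
clk 22.7 q [0.58, 0.93, -0.56, 1.53, 0.59, 0.85, -0.15] F [-15.6, 0.6, 7.6] w 8.7
pos [648.9, -212.7, 70.6] toolx [0.003, 0.003, -1.0] toolz [0.999, 0.043, 0.003]
shift now-axes [-3.2, 0.7, -73.1] shift after-turn [-2.9, 1.0, -73.1] turn [-0.004, 0.003, -0.003]
```

```bash
python3 -m handwheel '-1 -2 0 9 0 -0.02 0;-1 -2 0 9 0 -0.02 0'; python3 -m handwheel '-1 -0.5 0 3 0 0 0;-1 0 0 1 0 0 0;-1 0 0 0 0 0 0;-1 0 0 0 0 0 0'; python3 go.py 575.8 -215.2 73.5 1.618 0
```

```text
clock: 22.9
eef_pos: [649.0, -212.8, 70.0]
tool_rot: [0.665, 1.566, 0.707]
force: [-19.7, 1.1, 10.7]
width: 8.8
clock: 23.3
eef_pos: [648.7, -212.8, 70.9]
tool_rot: [2.865, 1.564, 2.909]
force: [-5.3, -0.1, 3.9]
width: 9.0
clk 23.3 q [0.58, 0.93, -0.56, 1.52, 0.59, 0.87, -0.15] F [-5.3, -0.1, 3.9] w 9.0
pos [648.7, -212.8, 70.9] toolx [-0.007, 0.002, -1.0] toolz [0.999, 0.044, -0.007]
shift now-axes [-2.1, 0.8, -72.9] shift after-turn [-2.6, 1.0, -72.9] turn [-0.004, -0.007, -0.002]
```

```bash
python3 -m handwheel '-1 0 0 0 0 0 0;0.2 0 0 0 0 0 0;0.2 0 0 0 0 0 0;0.2 0 0 0 0 0 0;0.2 -5 0 0 0 0 0;0.2 -15 0 0 0 0 0;0.2 -30 0 0 0 0 0;0.2 -30 0 0 0 0 0;0.2 -30 0 0 0 0 0;0.2 -10 0 0 0 0 0'; python3 go.py 575.8 -215.2 180 1.618 0;python3 look.py o wrist scene top | grep -v clock
```

```text
clock: 24.3
eef_pos: [654.7, -211.3, 198.3]
tool_rot: [0.614, 1.562, 0.66]
force: [0.4, 0.5, 0.7]
width: 51.5
clk 24.3 q [0.61, 0.79, -0.63, 1.43, 0.5, 1.07, -0.07] F [0.4, 0.5, 0.7] w 51.5
pos [654.7, -211.3, 198.3] toolx [0.007, 0.005, -1.0] toolz [0.999, 0.045, 0.007]
shift now-axes [17.7, -0.4, -79.1] shift after-turn [18.3, -0.2, -79.0] turn [-0.002, 0.007, -0.005]
wrist {'fx': 277.0002, 'fy': 277.0002, 'cx': 320.9441, 'cy': 204.815, 'eye': [651.2596, -135.9167, 334.0536], 'orientation': [-0.2979, -0.008, 0.0443]}
scene {'fx': 507.4261, 'fy': 507.4261, 'cx': 322.2683, 'cy': 196.9321, 'eye': [1414.054, -250.127, 1418.4066], 'orientation': [0.6252, 0.0141, 1.156]}
top {'fx': 361.6343, 'fy': 361.6343, 'cx': 318.0239, 'cy': 200.6153, 'eye': [293.055, 112.3382, 1466.7947], 'orientation': [0.1721, 0.0029, -1.5642]}
        1.06771896, -0.07178983]), 'qd': array([-0.00209112,  0.03528549,  0.01854837,  0.03311724,  0.0035128 ,
       -0.00217721, -0.00144054]), 'tau': array([-7.52609759e-02, -6.27233648e+01, -9.50664997e+00, -1.86234069e+01,
       -3.80061893e-02, -1.10711102e-02,  1.97955128e-02]), 'eef_pos': array([ 652.71113518, -211.4330618 ,  194.21819216]), 'tool_rot': array([1.3121485 , 1.56504031, 1.35753163]), 'force': array([-0.29894773, -0.67741654,  0.27917779]), 'torque': array([0.00503002, 0.04688486, 0.04391401]), 'width': 51.1147088583382}
```

View pics/o_wrist.png

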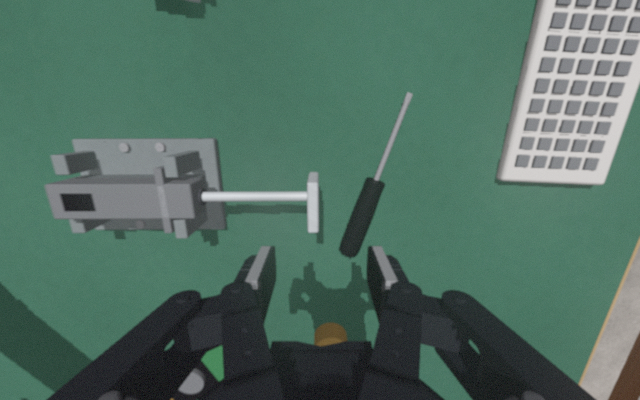

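View pics/o_scene.png

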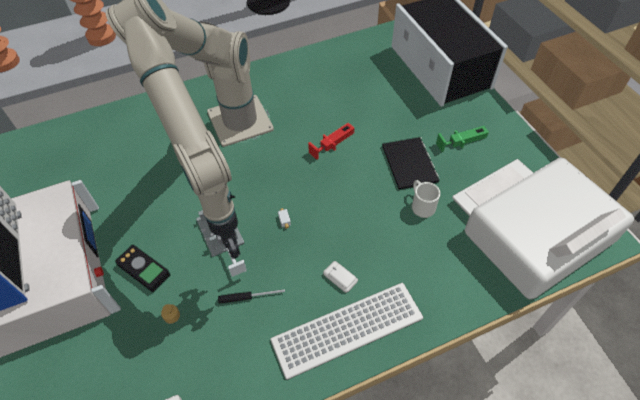

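```bash
python3 - <<'E'
from h import *
p={'fx':277.0002,'fy':277.0002,'cx':320.9441,'cy':204.815}
e=np.array([651.2596,-135.9167,334.0536]);M=R.from_euler('xyz',[-0.2979,-0.008,0.0443]).as_matrix();c=(p,M,e)
x=np.array([np.cos(.047),np.sin(.047),0]);y=np.array([-x[1],x[0],0])
mid=np.array([456.7,-220.2,40]);pl=np.array([648.7,-211.6,0])
im=cv2.imread('pics/o_wrist.png');S=4;u0,v0=40,120
a=cv2.resize(im[v0:v0+140,u0:u0+190+100][:, :],None,fx=2.7,fy=2.7,interpolation=cv2.INTER_CUBIC)
def dot(P,col):
    q=proj('',P,c);cv2.circle(a,(int((q[0]-u0+.5)*2.7),int((q[1]-v0+.5)*2.7)),3,col,1)
for dx in(-65,75):
    for dy in(-18,18): dot(mid+dx*x+dy*y+[0,0,32],(0,0,255))
for dx in(-5,5):
    for dy in(-24,24): dot(pl+dx*x+dy*y+[0,0,95],(0,255,255))
cv2.imwrite('pics/o1.png',a)
E
```

```text
(no output)
```

View pics/o1.png

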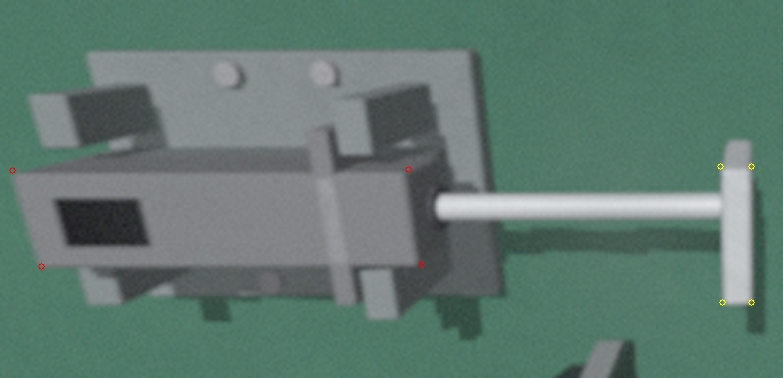

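```bash
python3 - <<'E'
import cv2,numpy as np
for n in('scene','top'):
    a=cv2.imread(f'pics/a_{n}.png');o=cv2.imread(f'pics/o_{n}.png')
    B={'scene':dict(att=(270,200,300,235),mouse=(318,258,362,296),mug=(408,178,444,220),driver=(214,285,290,308),meter=(112,243,172,292),wt=(155,300,185,328)),'top':dict(att=(342,198,360,224),mouse=(318,132,344,162),mug=(222,158,256,194),driver=(368,148,424,172),meter=(444,188,490,236),wt=(444,160,466,178))}[n]
    for k,(x0,y0,x1,y1) in B.items():
        A=cv2.cvtColor(a[y0:y1,x0:x1],6).astype('f4');O=cv2.cvtColor(o[y0:y1,x0:x1],6).astype('f4')
        print(n,k,'shift',np.round(cv2.phaseCorrelate(A,O)[0],2),'mean diff',abs(A-O).mean().round(1))
E
python3 -m handwheel '1 -20 0 0 0 0 0;1 -10 0 0 0 0 0;1 0 0 0 0 0 0;1 0 0 0 0 0 0'; python3 look.py p wrist|tail -1|head -c 30
```

```text
scene att shift [0.1 0.1] mean diff 2.0
scene mouse shift [0.55 0.01] mean diff 1.8
scene mug shift [0.05 0.49] mean diff 2.1
scene driver shift [ 0.11 -0.07] mean diff 3.5
scene meter shift [ 0.05 -0.11] mean diff 3.7
scene wt shift [11.87  6.6 ] mean diff 27.3
top att shift [0.04 0.48] mean diff 4.0
top mouse shift [ 0.47 -0.01] mean diff 4.3
top mug shift [-0.01  0.02] mean diff 3.8
top driver shift [ 0.06 -0.22] mean diff 12.6
top meter shift [-15.32 -21.6 ] mean diff 40.0
top wt shift [7.2  6.74] mean diff 39.2
clock: 24.85
eef_pos: [649.0, -211.6, 218.3]
tool_rot: [2.417, 1.559, 2.463]
force: [-0.5, 0.4, 0.8]
width: 85.0
       -3.15267267e-02,  2.297
```

View pics/p_wrist.png

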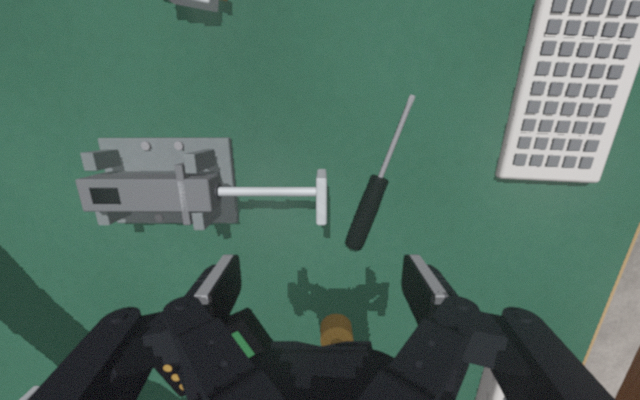

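The wand sits level on the rib with its mast out and the plate at (321,197), and the hand is clear. The large diffs at the weight and the meter come from the arm's shadow and from the arm blocking the top view. The scene view shows the weight still at (170,313).

```bash
python3 -c "
from cell import ctrl
print(ctrl.finish_job())"
```

```text
the job is handed in; nothing more can be done
None
```

The grey wand is in the cradle with the mast drawn fully out to its stop, and the job is handed in (about 25 s of the 58 s used).

- **Setting down:** I lifted the wand by its housing and set it on the rib with the shoulder about 10 mm behind the front posts. I let go, then pinched the plate front to back.
- **Drawing the mast:** The wand slid forward until its shoulder met the posts, then the mast came out at about 8 to 11 N. At the stop I raised the pull from 11 to about 20 N and the plate did not move. By my estimate the mast is about 72 mm out.
- **Tilt at the stop:** On first reaching the stop the hand tilted about 4° and sank about 5 mm. I straightened it before the final pull test.
- **After letting go:** The housing and plate matched their expected seated, level positions in the wrist picture, and the mast had not sprung back. The gripper was clear, with no force on it.
- **Other things:** In the scene view the attenuator, mouse, mug, driver and meter show no movement beyond about half a pixel. The numeric check failed for the weight in both views and for the meter in the top view, because the arm hid or shadowed them. By eye the weight stands where it was in the scene view.

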